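# Close the hearing-aid drying jar crosswise

## Task

Close the drying jar evenly: push its four orange-knobbed crank screws round clockwise in crisscross order (after one, the opposite one, then the other two), first a pass that brings each just snug (about 0.12 N m), then a second crisscross pass to firm (about 0.35 N m, never beyond 0.5 N m). Go by feel: no screw may be made firm while another is still loose, and leave the other things on the stool where they are.

Things in the scene. Friction and masses are not known exactly. Their poses are not given: they have to be found in the camera images.
- jar: white round drying jar, 148 mm across, fixed to the stool; origin at the centre of its underside on the stool top. Its lid's top face lies 72 mm above this. Room around each crank post for fingers on all sides
- lid: round aluminium lid, 146 mm across, lying on the jar; origin at the centre of its top face, axes as the jar's. Four screws in black rubber bushes stand on a circle of 52 mm radius about its centre, 90 deg apart: screw 1 at 45 deg from the lid's x, then 2, 3, 4 counter-clockwise; opposite pairs are 1 and 3, 2 and 4. It does not move
- crank1: crank of screw 1. Origin on the screw axis, level with the lid's top; its x points along the arm, z up. Flat steel arm 10 mm wide, 12 to 18 mm above the origin; on its end, 28 mm from the axis, an orange upright post 12 mm thick, 18 to 45 mm above the origin. Turns about z without rising or sinking; clockwise from above tightens. At first the arm points 0.7 to 1.0 rad counter-clockwise of outward
- crank2: crank of screw 2, shaped as crank1. A post loosely straddled by the fingers (or pushed by one fingertip) square to the arm feels the moment as a side force: moment / 28 mm, so 1.5 N loose, about 4 N snug, 12 N firm, 18 N the limit. Feel it while the crank moves, at 0.5 to 1 rad/s: friction holds the screw, so at rest the force fades. It stays where it is left
- crank3: crank of screw 3, shaped as crank1. Each screw starts loose and turns at about 0.04 N m for 0.05 to 0.8 rad (different for each and seen in no pose); then a hidden cam meets a spring and the moment rises by about 0.5 N m per rad, roughly 0.04 N m + 0.014 m x clamping force, so the last bit goes quickly. Snug comes after 0.2 to 1.0 rad, firm after 0.6 to 1.4 rad from the start
- crank4: crank of screw 4, shaped as crank1. Snug: clamping force 2 to 13 N, best about 6 N (0.12 N m). Firm: over 13 N left after letting go, best about 22 N (0.35 N m). Limit: 42 N at any time (above 0.5 N m). The force that stays after letting go is up to a quarter less than while pushing. Screws do not affect each other
- case: bystander: black plastic hearing aid travel case with a press-button clasp, 60 x 92 x 30 mm; origin under its centre
- wheel: bystander: clear battery wheel lying flat, 60 mm across, 11 mm high; origin under its centre
- cup: bystander: stainless cup, 72 mm across, 85 mm high; origin under its centre
- dish: bystander: blue ceramic pebble dish, 100 mm across, 26 mm high; origin under its centre
- lamp: bystander: aluminium reading lamp folded flat, about 200 x 90 x 50 mm, long along its x; origin 55 mm from its round foot's centre, on the stool top
- brush: bystander: small cleaning brush lying down, 110 mm long; origin under its middle

How it is judged (in metres and radians):
On the way:
1. all four screws snug at once, none firm yet (each clamps the lid with 2 to 13 N) (contact force between crank1 and lid between 2 and 13 N and contact force between crank2 and lid between 2 and 13 N and contact force between crank3 and lid between 2 and 13 N and contact force between crank4 and lid between 2 and 13 N), for 0.2 s.
At the end, for the whole second after the job is handed in: every one of the four screws clamps the lid with 13 to 42 N, and the case, wheel, cup, dish, lamp and brush are within 20 mm of where they stood (contact force between crank1 and lid between 13 and 42 N and contact force between crank2 and lid between 13 and 42 N and contact force between crank3 and lid between 13 and 42 N and contact force between crank4 and lid between 13 and 42 N and distance of each of case, wheel, cup, dish, lamp, brush from where it was at the start of the episode below 0.02 m); the robot touches nothing.
It fails at once if two neighbouring screws snug while the other two are still loose (not crisscross, first pass) ((contact force between each of crank1, crank2 and lid above 2.5 N and contact force between each of crank3, crank4 and lid below 0.5 N) or (contact force between each of crank2, crank3 and lid above 2.5 N and contact force between each of crank4, crank1 and lid below 0.5 N) or (contact force between each of crank3, crank4 and lid above 2.5 N and contact force between each of crank1, crank2 and lid below 0.5 N) or (contact force between each of crank4, crank1 and lid above 2.5 N and contact force between each of crank2, crank3 and lid below 0.5 N)).
It fails at once if two neighbouring screws firm (over 18 N) while the other two are not (under 11 N; not crisscross, second pass) ((contact force between each of crank1, crank2 and lid above 18 N and contact force between each of crank3, crank4 and lid below 11 N) or (contact force between each of crank2, crank3 and lid above 18 N and contact force between each of crank4, crank1 and lid below 11 N) or (contact force between each of crank3, crank4 and lid above 18 N and contact force between each of crank1, crank2 and lid below 11 N) or (contact force between each of crank4, crank1 and lid above 18 N and contact force between each of crank2, crank3 and lid below 11 N)).
It fails at once if a screw made firm (over 18 N) while another is still loose (under 0.5 N) ((contact force between crank1 and lid above 18 N and contact force between crank2 and lid below 0.5 N) or (contact force between crank1 and lid above 18 N and contact force between crank3 and lid below 0.5 N) or (contact force between crank1 and lid above 18 N and contact force between crank4 and lid below 0.5 N) or (contact force between crank2 and lid above 18 N and contact force between crank1 and lid below 0.5 N) or (contact force between crank2 and lid above 18 N and contact force between crank3 and lid below 0.5 N) or (contact force between crank2 and lid above 18 N and contact force between crank4 and lid below 0.5 N) or (contact force between crank3 and lid above 18 N and contact force between crank1 and lid below 0.5 N) or (contact force between crank3 and lid above 18 N and contact force between crank2 and lid below 0.5 N) or (contact force between crank3 and lid above 18 N and contact force between crank4 and lid below 0.5 N) or (contact force between crank4 and lid above 18 N and contact force between crank1 and lid below 0.5 N) or (contact force between crank4 and lid above 18 N and contact force between crank2 and lid below 0.5 N) or (contact force between crank4 and lid above 18 N and contact force between crank3 and lid below 0.5 N)).
It fails at once if a screw overtightened: clamping with more than 42 N (beyond 0.5 N m) (contact force between any of crank1, crank2, crank3, crank4 and lid above 42 N).
It fails at once if a bystander shifted by 20 mm or more (distance of any of case, wheel, cup, dish, lamp, brush from where it was at the start of the episode above 0.02 m).
It also fails if it takes over 72 s, if anything falls off the work surface, if the arm or the gripper's body presses on something with over 40 N, if the wrist force passes 120 N, or if a joint passes its speed limit or range.

## Robot

A 6-joint arm with a two-finger parallel gripper is mounted at the origin on the work surface. World frame = base frame: x ahead of the robot, y to its left, z up, the work surface at z = 0. Lengths are in m, angles in degrees, forces in N, time in s.
With the tool pointing down it reaches from about 0.275 to 1 m from the base axis. Payload 8.4 kg.
Tool frame: the origin (TCP) lies midway between the tips of the shut fingers; the grasp point (between the pads) lies 19 mm behind it; z points along the fingers, y is the direction in which the jaws open and shut (so a half turn about z gives the same grasp; the last joint's range is limited). The gripper opens to 85 mm and grips with 20 to 120 N. Pads are 22 mm wide; open, the fingers measure 114 mm over their backs; the gripper's body (76 mm by 85 mm) begins 54 mm behind the grasp point. The pads swing forward as they close: fully open they stand 13 mm farther back than shut.
Start: joints at [66.727, 20.225, 93.587, -0, 66.188, -0.138], TCP at [0.246, 0.575, 0.231] pointing down, gripper open.
Joint ranges: [-150.9, 150.9], [-52.94, 120.26], [3.33, 152.33], [-74.26, 254.26], [0, 154.13], [-172.89, 172.89]. Speed limits (degrees/s): [127.2, 127.2, 159.86, 180, 180, 180].

## Interface

Orientations are given as [roll, pitch, yaw] about the fixed x, y, z axes, in that order (R = Rz(yaw) Ry(pitch) Rx(roll)).
In Python, from rig import env gives the robot as it stands. The module is installed in compiled form; this text tells all that it offers.
- The arm moves only by the tool servo_tool, never from a script. Its argument "steps" is one flat list of numbers, 7 for each row, row after row: the finger opening in m, from 0 to 0.0854, then the shift along the tool's x, y, z in m, then the turn, a rotation vector about the tool's x, y, z in rad. In form: [hand, tx, ty, tz, rx, ry, rz, hand, tx, ty, tz, rx, ry, rz, ...]. A call has 1 to 5 rows; each row is the pose to reach, as a shift and turn from the pose commanded when the call began, along the tool's axes at that moment; what a row does not reach only later rows make up. A row lasts 1/8 s, in which the tool goes at most 62.5 mm and 10.7 degrees, less where a joint would pass 70% of its speed; a pose out of reach is approached as far as the arm can. A call with a gripper value outside its range is refused whole. The fingers move at their own pace and stop on an object; the grip force is fixed at half the most. Time passes only in rows, so rows that repeat a pose let the fingers close. It gives the time, the measured TCP pose, the force and the opening at its end, in the units of the state.
- env.get_state(): the state, without advancing time (a new reading comes with each control period).
- env.camera(name): name is "side" or "top"; returns the picture (400x640x3 uint8, blue, green, red); there is no depth.
- env.camera_model(name): a dict with "fx", "fy", "cx", "cy" (pixels), "R" (3x3) and "t" (3): a world point X has camera coordinates R X + t. Camera axes: x right, y down, z forward; pixel columns grow to the right and rows downward; lengths in m; the calibration is good to about 2 mm. A picture is of the moment at which its call begins. camera_model takes no time and is no camera call.
- env.job_done(): hands the job in, once; it reports no verdict.
The state is a dict: "t": time; "q": joint angles; "joint_velocities": joint speeds; "effort": joint torques, N m; "tool_pos": TCP position; "eef_rot": TCP orientation; "wrist_force": force on the tool from outside, world axes, zero at the start; "ft_torque": the same for the moment, N m; "finger_gap": opening from 0.0 (shut) to 1.0 (fully open).
Only numpy, scipy, OpenCV 4.12 (cv2) and the standard library are available. Lean on these libraries where they do the work, as an engineer would, in place of code of your own. Each camera call takes 0.05 s, during which the arm holds its last target.

## Working session

There is one attempt and no reset: what is moved stays moved. The work goes in short steps, Python scripts to look and compute and a tool call to move; the robot and the scene stay as the last step left them, time stands still between calls to the robot, and variables do not carry over. Pictures are saved under pics/ and viewed, and the job is handed in when it is done.

Besides the shell and the picture viewer there is one more tool, called after ">>>" as name(argument=value, ...), one argument or row to a line, values as JSON. servo_tool: Moves the arm, as the interface text tells. Its arguments: {"type":"object","properties":{"steps":{"type":"array","items":{"type":"number"}}},"required":["steps"]}

```bash
mkdir -p pics; python3 - <<'E'
from rig import env
import cv2
s=env.get_state();print(s)
for n in("side","top"):
    cv2.imwrite(f"pics/{n}0.png",env.camera(n));m=env.camera_model(n);print(n,m)
E
```

```text
{'t': 0.0, 'q': array([ 6.67264344e+01,  2.02620739e+01,  9.36290396e+01,  6.03773882e-04,
        6.61876312e+01, -1.38068755e-01]), 'joint_velocities': array([-0.01986102,  0.01105924, -0.00688336, -0.03118363,  0.06361922,
        0.05463368]), 'effort': array([-2.49289456e-03, -6.05258203e+01, -3.42064834e+01, -2.32766024e-04,
        9.45091975e-03,  2.68724392e-06]), 'tool_pos': array([0.2453823 , 0.57430036, 0.23056645]), 'eef_rot': array([-1.79921257e+02, -7.41794030e-04,  1.56864258e+02]), 'wrist_force': array([ 0.02908403, -0.67892656,  0.27931526]), 'ft_torque': array([ 0.01293898,  0.0005439 , -0.06365721]), 'finger_gap': 1.0065847373157886}
side {'fx': 471.88668063058014, 'fy': 471.88668063058014, 'cx': 312.3211714130687, 'cy': 191.6849467932228, 'R': array([[-0.99216149, -0.12493756,  0.0024878 ],
       [-0.07089463,  0.54637511, -0.83453472],
       [ 0.10290546, -0.82816958, -0.55094974]]), 't': array([0.61491437, 0.10606175, 0.9162583 ])}
top {'fx': 374.661677679676, 'fy': 374.661677679676, 'cx': 315.0157087736288, 'cy': 196.52738658419867, 'R': array([[-0.02992775, -0.99924874, -0.02462305],
       [-0.99647295,  0.03175859, -0.07767274],
       [ 0.07839639,  0.02221163, -0.9966748 ]]), 't': array([0.03126164, 0.59512602, 0.70375705])}
```

View pics/side0.png

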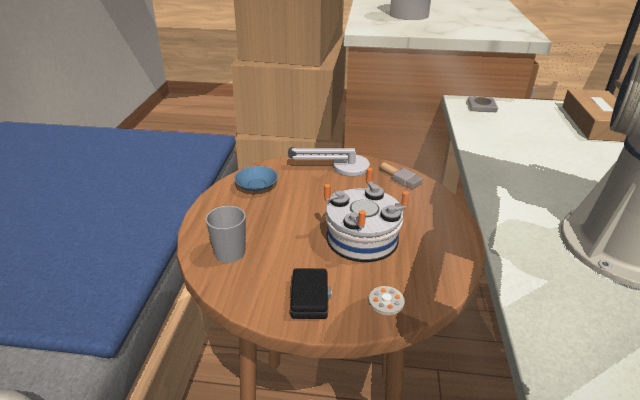

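View pics/top0.png

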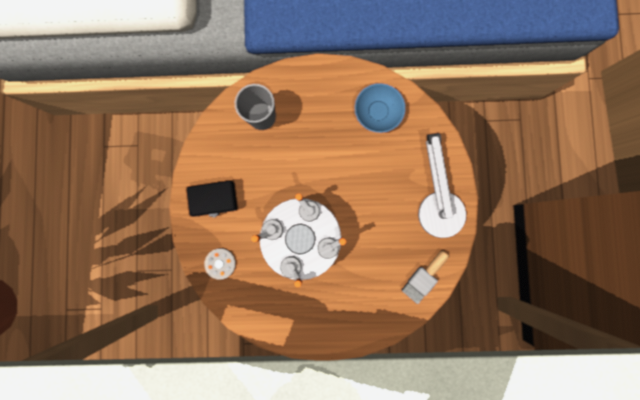

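```bash
cat > h.py <<'E'
import numpy as np,cv2
from rig import env
def P(n):
    m=env.camera_model(n);K=np.array([[m['fx'],0,m['cx']],[0,m['fy'],m['cy']],[0,0,1]])
    return K@np.c_[m['R'],m['t']]
def proj(n,X):
    X=np.atleast_2d(X);u=P(n)@np.c_[X,np.ones(len(X))].T
    return (u[:2]/u[2]).T
def tri(ps,pt):
    X=cv2.triangulatePoints(P('side'),P('top'),np.float64([ps]).T,np.float64([pt]).T);return (X[:3]/X[3]).ravel()
def ray(n,p,z):
    m=env.camera_model(n);C=-m['R'].T@m['t'];d=m['R'].T@np.array([(p[0]-m['cx'])/m['fx'],(p[1]-m['cy'])/m['fy'],1])
    return C+d*(z-C[2])/d[2]
def orange(im):
    h=cv2.cvtColor(im,cv2.COLOR_BGR2HSV);m=cv2.inRange(h,(4,200,170),(14,255,255))
    n,l,st,c=cv2.connectedComponentsWithStats(m)
    return [(np.round(c[i],1),st[i]) for i in range(1,n) if st[i,4]>=4]
E
python3 - <<'E'
from h import *
for n in("side","top"):
    m=env.camera_model(n);print(n,-m['R'].T@m['t'])
    im=cv2.imread(f"pics/{n}0.png")
    for o in orange(im):print(o)
    x0,y0=(305,150) if n=="side" else (235,180)
    cv2.imwrite(f"pics/c{n}0.png",cv2.resize(im[y0:y0+120,x0:x0+130],None,fx=5,fy=5,interpolation=cv2.INTER_CUBIC))
print(tri((365,208),(300,239)))
E
```

```text
side [0.52332559 0.77769364 0.5917947 ]
top [ 0.53879056 -0.00329381  0.74841175]
[0.51497509 0.04096368 0.07312204]
```

```bash
ls pics
```

```text
cside0.png
ctop0.png
side0.png
top0.png
```

View pics/cside0.png

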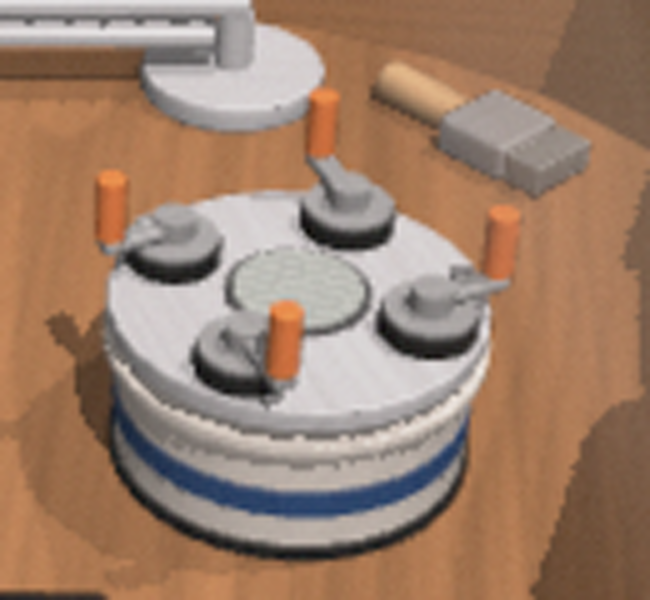

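View pics/ctop0.png

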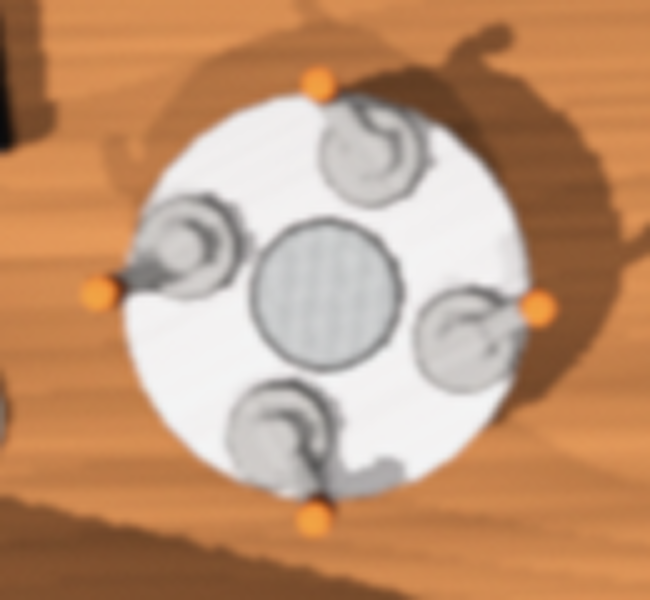

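```bash
cat > fit.py <<'E'
from h import *
from scipy.optimize import least_squares
def up(n,p):
    o=np.array((305,150) if n=="side" else (235,180));return o+(np.array(p)+.5)/5-.5
postS=[(112,177),(287,307),(324,95),(505,212)];postT=[(318,83),(100,292),(538,310),(315,518)]
scrT=[(372,150),(187,247),(465,340),(283,432)]
# order a,b,d,c ccw:  a(upright) b(left) d(low) c(right)
A=dict(a=0,b=1,c=2,d=3);seq=['a','b','d','c']
lidT=(326,295)
def geom(p):
    c=p[:3];out=[]
    for k,s in enumerate(seq):
        th=p[3]+k*np.pi/2;S=c+.052*np.array([np.cos(th),np.sin(th),0])
        al=th+p[4+k];out.append((S,S+np.array([.028*np.cos(al),.028*np.sin(al),.045])))
    return out
def res(p):
    r=[]
    for k,(S,T) in enumerate(geom(p)):
        i=A[seq[k]]
        r+=list(proj('top',T)[0]-up('top',postT[i]))+list(proj('side',T)[0]-up('side',postS[i]))
        r+=list(.6*(proj('top',S+[0,0,.02])[0]-up('top',scrT[i])))
    r+=list(proj('top',p[:3])[0]-up('top',lidT))
    return np.array(r)
E
python3 - <<'E'
from fit import *
f=least_squares(res,[.51,.04,.07,-.5,.8,.8,.8,.8]);p=f.x
print(p,np.round(f.fun,1))
for s,(S,T) in zip(seq,geom(p)):print(s,np.round(S,4),np.round(T,4))
i=0
for k,s in enumerate(seq):
    i=A[s];print(s,tri(up('side',postS[i]),up('top',postT[i])))
# lid rim overlay
for n in("side","top"):
    x0,y0=(305,150) if n=="side" else (235,180)
    im=cv2.imread(f"pics/c{n}0.png")
    def dr(X,c):
        q=((proj(n,X)-[x0,y0]+.5)*5-.5)
        for a in q: cv2.circle(im,tuple(int(v) for v in a),2,c,-1)
    t=np.linspace(0,6.28,60)
    dr(p[:3]+.073*np.c_[np.cos(t),np.sin(t),0*t],(0,0,255))
    dr(p[:3]-[0,0,.072]+.074*np.c_[np.cos(t),np.sin(t),0*t],(0,255,255))
    for S,T in geom(p): dr(np.array([S,S+[0,0,.02],T,T-[0,0,.027]]),(255,0,255))
    cv2.imwrite(f"pics/fit{n}.png",im)
E
```

```text
[ 0.51731364  0.04088523  0.07239726 -0.34880537  0.96300847  0.8814846
  0.88668092  0.78777408] [-0.   0.5 -0.8  0.1 -0.2  0.5  0.4  0.5 -0.7  0.1 -0.5  0.3 -0.2  0.3
 -0.7  0.1 -0.8  0.9  0.6 -0.  -0.4 -0.4  0.1  0.4  0.3 -0.2]
a [0.5662 0.0231 0.0724] [0.5891 0.0392 0.1174]
b [0.5351 0.0898 0.0724] [0.5209 0.1139 0.1174]
d [0.4684 0.0587 0.0724] [0.4444 0.0443 0.1174]
c [ 0.4995 -0.008   0.0724] [ 0.5114 -0.0333  0.1174]
a [0.58845102 0.03911642 0.1177703 ]
b [0.52050285 0.11431675 0.1180247 ]
d [0.44379215 0.04403684 0.11749042]
c [ 0.51094314 -0.03240717  0.11706546]
```

View pics/fitside.png

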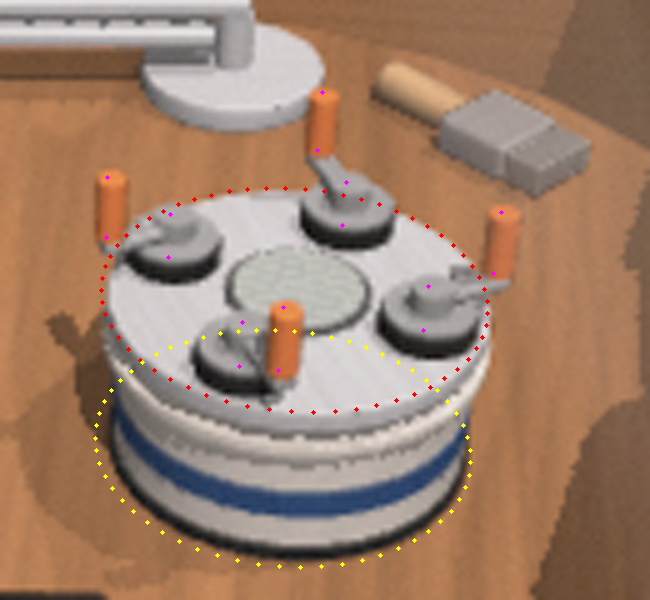

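View pics/fittop.png

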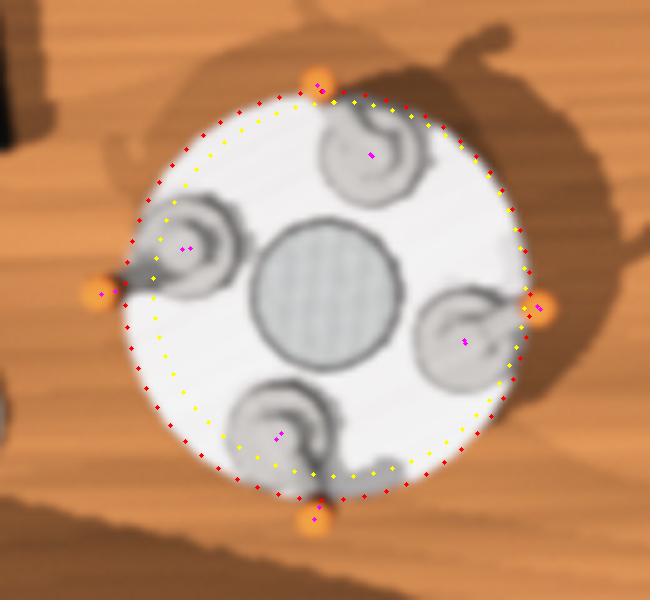

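```bash
cat >> h.py <<'E'
CR={}
c0=np.array([0.5170,0.0408]);Y0=-0.3488
for k,(s,a,fl) in enumerate([('a',.963,1),('b',.8815,0),('d',.8867,0),('c',.7878,1)]):
    th=Y0+k*np.pi/2;CR[s]=(c0+.052*np.array([np.cos(th),np.sin(th)]),th+a,fl)
CR['th']={s:Y0+k*np.pi/2 for k,s in enumerate('abdc')}
def pose_for(s,al,e):
    S,_,fl=CR[s];r=np.array([np.cos(al),np.sin(al)]);cw=np.array([np.sin(al),-np.cos(al)])
    return S+.028*r+e*cw, al+np.pi*fl
def row(x,y,z,yaw,lvl=True):
    st=env.get_state();p=st['tool_pos']
    from scipy.spatial.transform import Rotation as Ro
    R=Ro.from_euler('xyz',st['eef_rot'],degrees=True);T=Ro.from_euler('xyz',[np.pi,0,yaw])
    v=R.inv().apply(np.array([x,y,z])-p);w=(R.inv()*T).as_rotvec()
    print('t',st['t'],'p',np.round(p,4),st['eef_rot'].round(2),'F',st['wrist_force'].round(2),'gap',st['finger_gap'])
    print('row',np.round(v,4),np.round(w,4),np.round(st['q'],1))
def feel(s):
    "tangential ccw force (resisting), crank angle from tool yaw"
    st=env.get_state();yaw=np.radians(st['eef_rot'][2]);fl=CR[s][2];al=yaw-np.pi*fl
    cw=np.array([np.sin(al),-np.cos(al)]);r=np.array([np.cos(al),np.sin(al)]);F=st['wrist_force'][:2];d=st['tool_pos'][:2]-CR[s][0]
    print('t %.2f Fres %.2f Frad %.2f Fz %.2f  rad %.4f tan %.4f z %.4f yaw %.1f'%(st['t'],-F@cw,F@r,st['wrist_force'][2],d@r,d@cw,st['tool_pos'][2],st['eef_rot'][2]))
def inc(s,e,d=.1,n=1):
    fl=CR[s][2];g=-1 if fl else 1;C=np.array([-.028,-e])*g
    for k in range(1,n+1):
        a=d*k;v=C+np.array([[np.cos(a),-np.sin(a)],[np.sin(a),np.cos(a)]])@-C;print(k,v.round(4),round(a,3))
def plan(s,z,e=.003,al=None):
    q,yaw=pose_for(s,CR[s][1] if al is None else al,e);yaw=yaw%(2*np.pi);print('target',q.round(4),np.degrees(yaw).round(1));row(*q,z,yaw)
E
python3 -c "
from h import *
plan('b',.15)
inc('b',.003,.1,5);inc('a',.003,.1,5)"
```

```text
target [0.5231 0.1153] 120.5
t 0.1 p [0.2454 0.5744 0.2307] [-179.93   -0.    156.86] F [ 0.1   0.29 -0.62] gap 0.9994229304406527
row [-0.4358 -0.3129  0.081 ] [-1.200e-03  4.000e-04  6.343e-01] [66.7 20.3 93.6  0.  66.2 -0.1]
1 [-0.0004  0.0028] 0.1
2 [-0.0012  0.0055] 0.2
3 [-0.0021  0.0081] 0.3
4 [-0.0034  0.0107] 0.4
5 [-0.0049  0.0131] 0.5
1 [ 0.0004 -0.0028] 0.1
2 [ 0.0012 -0.0055] 0.2
3 [ 0.0021 -0.0081] 0.3
4 [ 0.0034 -0.0107] 0.4
5 [ 0.0049 -0.0131] 0.5
```

>>> servo_tool(
  steps=[0.022,-0.436,-0.313,0.08,0,0,0.634,0.022,-0.436,-0.313,0.08,0,0,0.634,0.022,-0.436,-0.313,0.08,0,0,0.634,0.022,-0.436,-0.313,0.08,0,0,0.634,0.022,-0.436,-0.313,0.08,0,0,0.634],
)

```text
t: 0.72
tool_pos: [0.4063, 0.3085, 0.1849]
eef_rot: [180.0, 0.0, 120.5]
wrist_force: [1.4, 0.3, 0.1]
finger_gap: 0.256
```

```bash
python3 -c "
from h import *
plan('b',.15)"
```

```text
target [0.5231 0.1153] 120.5
t 0.725 p [0.4063 0.3085 0.1849] [179.99   0.   120.5 ] F [1.43 0.28 0.11] gap 0.2559716179487301
row [-0.2258  0.0026  0.0349] [ 0.0001  0.0001 -0.0004] [ 37.   13.1 110.1  -0.   56.8   6.6]
```

>>> servo_tool(
  steps=[0.022,-0.22,0.0025,0.032,0,0,0,0.022,-0.22,0.0025,0.032,0,0,0,0.022,-0.22,0.0025,0.032,0,0,0,0.022,-0.22,0.0025,0.032,0,0,0,0.022,-0.22,0.0025,0.032,0,0,0],
)

```text
t: 1.35
tool_pos: [0.5202, 0.1201, 0.1525]
eef_rot: [-179.9, -0.0, 120.4]
wrist_force: [0.4, 0.6, -0.8]
finger_gap: 0.262
```

```bash
python3 -c "
from h import *
plan('b',.15)
for n in('side','top'):
    im=env.camera(n); cv2.imwrite(f'pics/{n}1.png',cv2.resize(im[100:280,220:460] if n=='side' else im[130:310,200:440],None,fx=3,fy=3))
plan('b',.15)
feel('b')"
```

```text
target [0.5231 0.1153] 120.5
t 1.35 p [0.5202 0.1201 0.1525] [-179.95   -0.    120.35] F [ 0.39  0.57 -0.83] gap 0.26241888033080213
row [-0.0056  0.0002  0.0025] [-0.001 -0.    -0.003] [ 12.8  17.5 108.9  -0.   53.6 -17.5]
target [0.5231 0.1153] 120.5
t 1.45 p [0.5192 0.1221 0.1529] [-1.7995e+02 -3.0000e-02  1.2048e+02] F [ 1.2   0.07 -0.16] gap 0.25466866248503794
row [-0.0078 -0.      0.0029] [-0.0008 -0.0005 -0.0008] [ 13.1  17.5 108.9   0.   53.7 -17.4]
t 1.45 Fres -1.06 Frad -0.55 Fz -0.16  rad 0.0358 tan 0.0030 z 0.1529 yaw 120.5
```

View pics/side1.png

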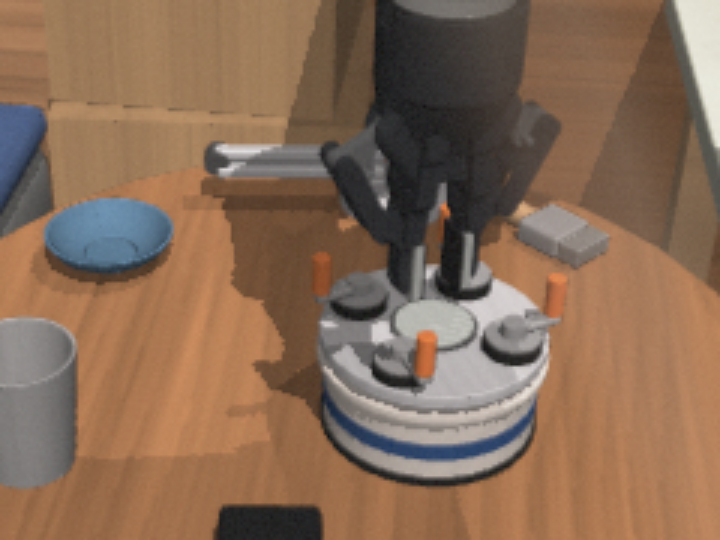

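View pics/top1.png

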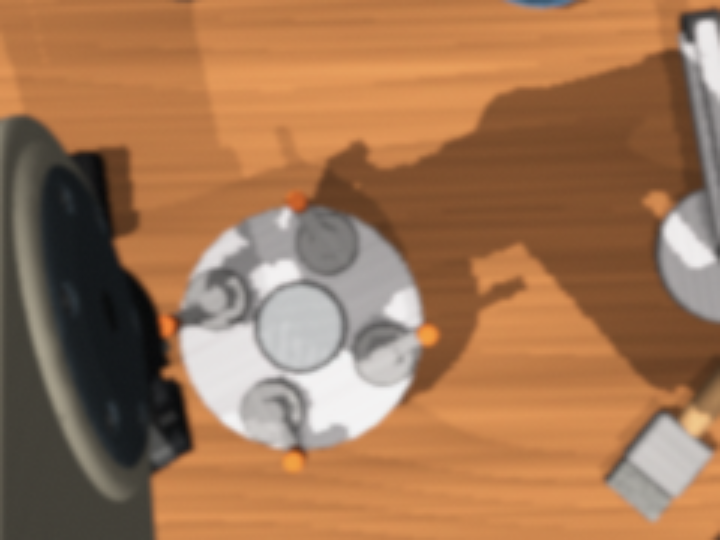

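>>> servo_tool(
  steps=[0.022,-0.008,0,0.003,0,0,0,0.022,-0.008,0,0.032,0,0,0,0.022,-0.008,0,0.056,0,0,0,0.022,-0.008,0,0.056,0,0,0],
)

```text
t: 1.95
tool_pos: [0.5221, 0.1156, 0.0959]
eef_rot: [-179.8, -0.1, 120.6]
wrist_force: [-0.1, -0.5, 0.2]
finger_gap: 0.252
```

```bash
python3 -c "
from h import *
feel('b')
for n in('side',):
    im=env.camera(n); cv2.imwrite(f'pics/{n}2.png',cv2.resize(im[140:260,300:420],None,fx=5,fy=5))
feel('b');print(proj('side',env.get_state()['tool_pos']))"
```

```text
t 1.95 Fres 0.32 Frad -0.42 Fz 0.24  rad 0.0287 tan 0.0023 z 0.0959 yaw 120.6
t 2.00 Fres 0.07 Frad -0.50 Fz -0.37  rad 0.0284 tan 0.0032 z 0.0970 yaw 120.6
[[359.31407265 221.16044597]]
```

View pics/side2.png

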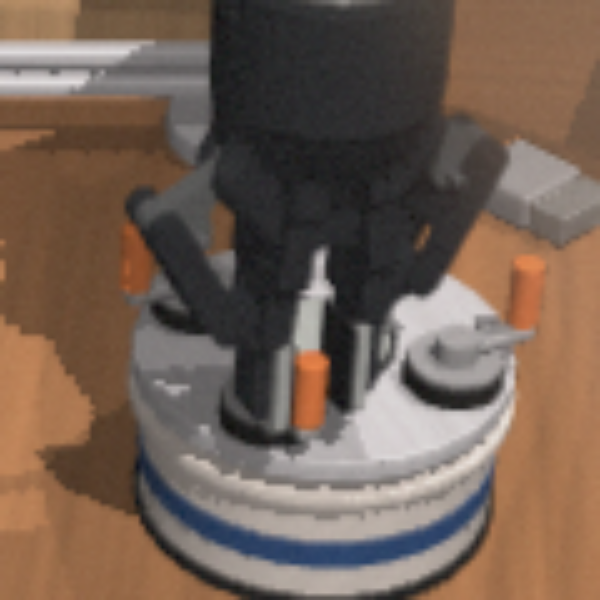

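>>> servo_tool(
  steps=[0.022,-0.0003,0.0028,0,0,0,0.1,0.022,-0.0012,0.0055,0,0,0,0.2],
)

```text
t: 2.25
tool_pos: [0.5291, 0.1174, 0.0983]
eef_rot: [180.0, 0.0, 108.9]
wrist_force: [-1.7, -0.9, -1.4]
finger_gap: 0.26
```

```bash
python3 -c "
from h import *
feel('b')"
```

```text
t 2.25 Fres 1.92 Frad -0.24 Fz -1.42  rad 0.0280 tan 0.0036 z 0.0983 yaw 108.9
```

>>> servo_tool(
  steps=[0.022,-0.0003,0.0028,0,0,0,0.1],
)

```text
t: 2.38
tool_pos: [0.5319, 0.1179, 0.0984]
eef_rot: [180.0, 0.0, 103.2]
wrist_force: [-1.6, -0.9, -0.8]
finger_gap: 0.256
```

>>> servo_tool(
  steps=[0.022,-0.0003,0.0028,0,0,0,0.1],
)

```text
t: 2.5
tool_pos: [0.5347, 0.1183, 0.0984]
eef_rot: [180.0, 0.0, 97.5]
wrist_force: [-2.0, -1.1, 0.1]
finger_gap: 0.258
```

```bash
python3 -c "
from h import *
feel('b')"
```

```text
t 2.50 Fres 2.10 Frad -0.84 Fz 0.06  rad 0.0283 tan 0.0037 z 0.0984 yaw 97.5
```

>>> servo_tool(
  steps=[0.022,-0.0003,0.0028,0,0,0,0.1],
)

```text
t: 2.62
tool_pos: [0.5374, 0.1183, 0.0984]
eef_rot: [180.0, 0.0, 91.8]
wrist_force: [-1.7, -1.5, 0.4]
finger_gap: 0.255
```

>>> servo_tool(
  steps=[0.022,-0.0003,0.0028,0,0,0,0.1],
)

```text
t: 2.75
tool_pos: [0.54, 0.118, 0.0984]
eef_rot: [-180.0, 0.0, 86.0]
wrist_force: [-2.8, -1.3, 0.3]
finger_gap: 0.259
```

```bash
python3 -c "
from h import *
feel('b')"
```

```text
t 2.75 Fres 2.71 Frad -1.48 Fz 0.31  rad 0.0286 tan 0.0032 z 0.0984 yaw 86.0
```

>>> servo_tool(
  steps=[0.022,-0.0003,0.0028,0,0,0,0.1],
)

```text
t: 2.88
tool_pos: [0.5424, 0.1174, 0.0983]
eef_rot: [-180.0, 0.0, 80.3]
wrist_force: [-4.0, -1.8, 0.9]
finger_gap: 0.258
```

```bash
python3 -c "
from h import *
feel('b')"
```

```text
t 2.88 Fres 3.62 Frad -2.46 Fz 0.87  rad 0.0286 tan 0.0029 z 0.0983 yaw 80.3
```

>>> servo_tool(
  steps=[0.022,-0.0002,0.0017,0,0,0,0.06],
)

```text
t: 3.0
tool_pos: [0.544, 0.1169, 0.0983]
eef_rot: [-180.0, 0.0, 76.9]
wrist_force: [-4.2, -2.0, 1.5]
finger_gap: 0.259
```

```bash
python3 -c "
from h import *
feel('b')"
```

```text
t 3.00 Fres 3.59 Frad -2.92 Fz 1.54  rad 0.0287 tan 0.0028 z 0.0983 yaw 76.9
```

>>> servo_tool(
  steps=[0.022,-0.0002,0.0015,0,0,0,0.055],
)

```text
t: 3.12
tool_pos: [0.5452, 0.1164, 0.0983]
eef_rot: [-179.9, 0.0, 73.8]
wrist_force: [-4.1, -1.4, 1.8]
finger_gap: 0.259
```

```bash
python3 -c "
from h import *
feel('b')"
```

```text
t 3.12 Fres 3.53 Frad -2.46 Fz 1.77  rad 0.0286 tan 0.0026 z 0.0983 yaw 73.8
```

>>> servo_tool(
  steps=[0.022,-0.0002,0.0022,0,0,0,0.08],
)

```text
t: 3.25
tool_pos: [0.547, 0.1156, 0.0982]
eef_rot: [-179.9, 0.1, 69.2]
wrist_force: [-6.5, -1.3, 1.4]
finger_gap: 0.257
```

```bash
python3 -c "
from h import *
feel('b')"
```

```text
t 3.25 Fres 5.65 Frad -3.55 Fz 1.45  rad 0.0286 tan 0.0022 z 0.0982 yaw 69.2
```

>>> servo_tool(
  steps=[0.022,0,-0.005,0,0,0,0,0.022,0,-0.005,-0.03,0,0,0,0.022,0,-0.005,-0.053,0,0,0],
)

```text
t: 3.62
tool_pos: [0.5438, 0.1179, 0.152]
eef_rot: [179.9, -0.1, 69.4]
wrist_force: [-0.1, -0.1, 1.0]
finger_gap: 0.255
```

```bash
python3 -c "
from h import *
feel('b');plan('c',.15)"
```

```text
t 3.62 Fres 0.04 Frad -0.10 Fz 1.02  rad 0.0296 tan -0.0015 z 0.1520 yaw 69.4
target [ 0.5084 -0.0347] 115.2
t 3.625 p [0.5438 0.1179 0.152 ] [ 1.7991e+02 -6.0000e-02  6.9400e+01] F [-0.07 -0.08  1.02] gap 0.2552509559769048
row [-0.1552  0.0206  0.0019] [ 1.900e-03 -4.000e-04 -7.986e-01] [ 12.1  19.3 106.3   0.   54.3  32.7]
```

>>> servo_tool(
  steps=[0.022,-0.155,0.0205,0.002,0,0,-0.8,0.022,-0.155,0.0205,0.002,0,0,-0.8,0.022,-0.155,0.0205,0.002,0,0,-0.8,0.022,-0.155,0.0205,0.002,0,0,-0.8,0.022,-0.155,0.0205,0.002,0,0,-0.8],
)

```text
t: 4.25
tool_pos: [0.508, -0.0353, 0.1493]
eef_rot: [179.9, 0.1, 115.4]
wrist_force: [0.3, 0.3, 0.2]
finger_gap: 0.257
```

>>> servo_tool(
  steps=[0.022,0,0,0,0,0,0,0.022,0,0,0,0,0,0],
)

```text
t: 4.5
tool_pos: [0.5079, -0.0346, 0.1487]
eef_rot: [180.0, 0.0, 115.1]
wrist_force: [0.2, -0.0, -0.0]
finger_gap: 0.259
```

```bash
python3 -c "
from h import *
feel('c');plan('c',.096)"
```

```text
t 4.50 Fres 0.15 Frad 0.10 Fz -0.03  rad 0.0277 tan 0.0034 z 0.1487 yaw 115.1
target [ 0.5084 -0.0347] 115.2
t 4.5 p [ 0.5079 -0.0346  0.1487] [1.7995e+02 2.0000e-02 1.1506e+02] F [ 0.18 -0.02 -0.03] gap 0.2593516222374388
row [-0.0003  0.0004  0.0527] [ 0.0008  0.0004 -0.0016] [ -4.1  15.8 112.1   0.   52.1 -29.1]
```

>>> servo_tool(
  steps=[0.022,0,0,0.026,0,0,0,0.022,0,0,0.052,0,0,0,0.022,0,0,0.052,0,0,0],
)

```text
t: 4.88
tool_pos: [0.5065, -0.0346, 0.095]
eef_rot: [-179.9, -0.1, 115.1]
wrist_force: [-0.5, 0.3, 1.1]
finger_gap: 0.26
```

>>> servo_tool(
  steps=[0.022,0.0003,-0.0028,0,0,0,0.1,0.022,0.0011,-0.0055,0,0,0,0.2],
)

```text
t: 5.12
tool_pos: [0.5032, -0.0361, 0.0974]
eef_rot: [179.9, 0.0, 103.4]
wrist_force: [2.3, 0.7, -0.5]
finger_gap: 0.261
```

```bash
python3 -c "
from h import *
feel('c')"
```

```text
t 5.12 Fres 2.41 Frad -0.13 Fz -0.49  rad 0.0282 tan 0.0027 z 0.0974 yaw 103.4
```

In contact on c; advance row by row.

>>> servo_tool(
  steps=[0.022,0.0003,-0.0028,0,0,0,0.1],
)

```text
t: 5.25
tool_pos: [0.5004, -0.0364, 0.0976]
eef_rot: [179.9, 0.0, 97.7]
wrist_force: [2.0, 0.7, -0.3]
finger_gap: 0.257
```

```bash
python3 -c "
from h import *
feel('c')"
```

```text
t 5.25 Fres 2.09 Frad -0.46 Fz -0.31  rad 0.0283 tan 0.0026 z 0.0976 yaw 97.7
```

>>> servo_tool(
  steps=[0.022,0.0003,-0.0028,0,0,0,0.1],
)

```text
t: 5.38
tool_pos: [0.4976, -0.0365, 0.0976]
eef_rot: [179.9, 0.0, 92.0]
wrist_force: [1.7, 0.8, -0.6]
finger_gap: 0.254
```

```bash
python3 -c "
from h import *
feel('c')"
```

```text
t 5.38 Fres 1.76 Frad -0.71 Fz -0.57  rad 0.0284 tan 0.0026 z 0.0976 yaw 92.0
```

>>> servo_tool(
  steps=[0.022,0.0003,-0.0028,0,0,0,0.1],
)

```text
t: 5.5
tool_pos: [0.4948, -0.0363, 0.0976]
eef_rot: [179.9, -0.0, 86.2]
wrist_force: [2.4, 1.1, -0.6]
finger_gap: 0.258
```

```bash
python3 -c "
from h import *
feel('c')"
```

```text
t 5.50 Fres 2.33 Frad -1.22 Fz -0.56  rad 0.0285 tan 0.0025 z 0.0976 yaw 86.2
```

>>> servo_tool(
  steps=[0.022,0.0003,-0.0028,0,0,0,0.1],
)

```text
t: 5.62
tool_pos: [0.4921, -0.0359, 0.0976]
eef_rot: [179.9, -0.0, 80.5]
wrist_force: [2.0, 0.4, -0.4]
finger_gap: 0.257
```

```bash
python3 -c "
from h import *
feel('c')"
```

```text
t 5.62 Fres 1.89 Frad -0.74 Fz -0.43  rad 0.0286 tan 0.0024 z 0.0976 yaw 80.5
```

>>> servo_tool(
  steps=[0.022,0.0003,-0.0028,0,0,0,0.1],
)

```text
t: 5.75
tool_pos: [0.4894, -0.0351, 0.0976]
eef_rot: [179.9, -0.0, 74.8]
wrist_force: [2.0, 1.0, -0.1]
finger_gap: 0.257
```

```bash
python3 -c "
from h import *
feel('c')"
```

```text
t 5.75 Fres 1.69 Frad -1.46 Fz -0.06  rad 0.0287 tan 0.0023 z 0.0976 yaw 74.8
```

>>> servo_tool(
  steps=[0.022,0.0003,-0.0028,0,0,0,0.1],
)

```text
t: 5.88
tool_pos: [0.4869, -0.0341, 0.0977]
eef_rot: [179.9, -0.1, 69.1]
wrist_force: [1.7, 0.4, -0.6]
finger_gap: 0.257
```

```bash
python3 -c "
from h import *
feel('c')"
```

```text
t 5.88 Fres 1.50 Frad -0.96 Fz -0.65  rad 0.0287 tan 0.0022 z 0.0977 yaw 69.1
```

>>> servo_tool(
  steps=[0.022,0.0003,-0.0028,0,0,0,0.1],
)

```text
t: 6.0
tool_pos: [0.4847, -0.0329, 0.0977]
eef_rot: [179.8, -0.1, 63.3]
wrist_force: [2.9, 0.3, -0.8]
finger_gap: 0.26
```

```bash
python3 -c "
from h import *
feel('c')"
```

```text
t 6.00 Fres 2.44 Frad -1.56 Fz -0.79  rad 0.0287 tan 0.0019 z 0.0977 yaw 63.3
```

>>> servo_tool(
  steps=[0.022,0.0003,-0.0028,0,0,0,0.1],
)

```text
t: 6.12
tool_pos: [0.4826, -0.0314, 0.0978]
eef_rot: [179.8, -0.1, 57.6]
wrist_force: [3.6, -1.0, -1.5]
finger_gap: 0.258
```

```bash
python3 -c "
from h import *
feel('c')"
```

```text
t 6.12 Fres 3.52 Frad -1.10 Fz -1.45  rad 0.0286 tan 0.0016 z 0.0978 yaw 57.6
```

>>> servo_tool(
  steps=[0.022,0.0003,-0.0028,0,0,0,0.1],
)

```text
t: 6.25
tool_pos: [0.4806, -0.0298, 0.0978]
eef_rot: [179.8, -0.1, 51.9]
wrist_force: [4.3, -1.5, -2.1]
finger_gap: 0.263
```

```bash
python3 -c "
from h import *
feel('c')"
```

```text
t 6.25 Fres 4.30 Frad -1.48 Fz -2.08  rad 0.0286 tan 0.0012 z 0.0978 yaw 51.9
```

>>> servo_tool(
  steps=[0.022,0,0.005,0,0,0,0,0.022,0,0.005,-0.03,0,0,0,0.022,0,0.005,-0.053,0,0,0],
)

```text
t: 6.62
tool_pos: [0.4829, -0.033, 0.1506]
eef_rot: [180.0, -0.0, 52.2]
wrist_force: [0.3, -0.0, 0.0]
finger_gap: 0.255
```

```bash
python3 -c "
from h import *
feel('c');plan('d',.15)"
```

```text
t 6.62 Fres 0.24 Frad -0.13 Fz 0.01  rad 0.0297 tan -0.0023 z 0.1506 yaw 52.2
target [0.4425 0.0468] 210.8
t 6.625 p [ 0.4829 -0.033   0.1506] [ 1.7999e+02 -1.0000e-02  5.2210e+01] F [ 0.27 -0.05  0.01] gap 0.25544601282483165
row [ 0.0383 -0.0808  0.0006] [ 2.0000e-04  2.0000e-04 -2.7682e+00] [ -4.1  13.5 114.9   0.   51.6  33.7]
```

```bash
sed -i "s/('a',.963,1)/('a',.963,0)/;s/('d',.8867,0)/('d',.8867,1)/" h.py; python3 -c "
from h import *
plan('d',.15)"
```

```text
target [0.4425 0.0468] 30.8
t 6.625 p [ 0.4829 -0.033   0.1506] [ 1.7999e+02 -1.0000e-02  5.2210e+01] F [ 0.27 -0.05  0.01] gap 0.25544601282483165
row [ 0.0383 -0.0808  0.0006] [ 1.000e-04 -1.000e-04  3.734e-01] [ -4.1  13.5 114.9   0.   51.6  33.7]
```

>>> servo_tool(
  steps=[0.022,0.038,-0.081,0.0005,0,0,0.373,0.022,0.038,-0.081,0.0005,0,0,0.373,0.022,0.038,-0.081,0.0005,0,0,0.373,0.022,0.038,-0.081,0.0005,0,0,0.373,0.022,0.038,-0.081,0.0005,0,0,0.373],
)

```text
t: 7.25
tool_pos: [0.4426, 0.0463, 0.1489]
eef_rot: [180.0, -0.0, 30.8]
wrist_force: [-0.1, 0.7, -0.7]
finger_gap: 0.259
```

```bash
python3 -c "
from h import *
plan('d',.096);feel('d')"
```

```text
target [0.4425 0.0468] 30.8
t 7.25 p [0.4426 0.0463 0.1489] [ 1.7998e+02 -2.0000e-02  3.0780e+01] F [-0.12  0.73 -0.74] gap 0.25933549101641856
row [ 0.0002 -0.0004  0.0529] [ 0.0003 -0.0003 -0.0006] [  5.8  10.4 119.4  -0.   50.2  65. ]
t 7.25 Fres -0.68 Frad -0.27 Fz -0.74  rad 0.0282 tan 0.0026 z 0.1489 yaw 30.8
```

>>> servo_tool(
  steps=[0.022,0,-0.0005,0.026,0,0,0,0.022,0,-0.0005,0.052,0,0,0,0.022,0,-0.0005,0.052,0,0,0],
)

```text
t: 7.62
tool_pos: [0.4407, 0.0467, 0.0954]
eef_rot: [-179.9, 0.2, 30.7]
wrist_force: [-0.0, 1.3, 1.2]
finger_gap: 0.255
```

>>> servo_tool(
  steps=[0.022,0.0003,-0.0028,0,0,0,0.1,0.022,0.0011,-0.0055,0,0,0,0.2],
)

```text
t: 7.88
tool_pos: [0.4406, 0.0522, 0.0976]
eef_rot: [180.0, -0.0, 19.1]
wrist_force: [0.4, -1.9, 0.0]
finger_gap: 0.256
```

```bash
python3 -c "
from h import *
feel('d')"
```

```text
t 7.88 Fres 1.97 Frad 0.24 Fz 0.02  rad 0.0282 tan 0.0030 z 0.0976 yaw 19.1
```

>>> servo_tool(
  steps=[0.022,0.0003,-0.0028,0,0,0,0.1],
)

```text
t: 8.0
tool_pos: [0.44, 0.055, 0.0977]
eef_rot: [180.0, -0.0, 13.3]
wrist_force: [-1.0, -0.2, -1.5]
finger_gap: 0.255
```

```bash
python3 -c "
from h import *
feel('d')"
```

```text
t 8.00 Fres -0.01 Frad 0.99 Fz -1.46  rad 0.0282 tan 0.0030 z 0.0977 yaw 13.3
```

>>> servo_tool(
  steps=[0.022,0.0003,-0.0028,0,0,0,0.1],
)

```text
t: 8.12
tool_pos: [0.4397, 0.0578, 0.0978]
eef_rot: [180.0, -0.1, 7.6]
wrist_force: [0.1, -1.7, -0.9]
finger_gap: 0.253
```

```bash
python3 -c "
from h import *
feel('d')"
```

```text
t 8.12 Fres 1.72 Frad 0.09 Fz -0.87  rad 0.0283 tan 0.0030 z 0.0978 yaw 7.6
```

>>> servo_tool(
  steps=[0.022,0.0003,-0.0028,0,0,0,0.1],
)

```text
t: 8.25
tool_pos: [0.4397, 0.0607, 0.0978]
eef_rot: [180.0, -0.1, 1.9]
wrist_force: [-0.4, -0.8, -1.3]
finger_gap: 0.257
```

```bash
python3 -c "
from h import *
feel('d')"
```

```text
t 8.25 Fres 0.80 Frad 0.40 Fz -1.31  rad 0.0284 tan 0.0030 z 0.0978 yaw 1.9
```

>>> servo_tool(
  steps=[0.022,0.0003,-0.0028,0,0,0,0.1],
)

```text
t: 8.38
tool_pos: [0.4399, 0.0635, 0.0978]
eef_rot: [180.0, -0.1, -3.8]
wrist_force: [0.3, -2.0, -1.2]
finger_gap: 0.257
```

```bash
python3 -c "
from h import *
feel('d')"
```

```text
t 8.38 Fres 1.93 Frad -0.48 Fz -1.15  rad 0.0285 tan 0.0030 z 0.0978 yaw -3.8
```

>>> servo_tool(
  steps=[0.022,0.0003,-0.0028,0,0,0,0.1],
)

```text
t: 8.5
tool_pos: [0.4405, 0.0662, 0.0978]
eef_rot: [-180.0, -0.1, -9.6]
wrist_force: [0.3, -0.7, -0.8]
finger_gap: 0.257
```

```bash
python3 -c "
from h import *
feel('d')"
```

```text
t 8.50 Fres 0.63 Frad -0.39 Fz -0.79  rad 0.0286 tan 0.0030 z 0.0978 yaw -9.6
```

>>> servo_tool(
  steps=[0.022,0.0003,-0.0028,0,0,0,0.1],
)

```text
t: 8.62
tool_pos: [0.4413, 0.0689, 0.0979]
eef_rot: [-180.0, -0.1, -15.3]
wrist_force: [1.4, -1.2, -0.8]
finger_gap: 0.258
```

```bash
python3 -c "
from h import *
feel('d')"
```

```text
t 8.62 Fres 0.78 Frad -1.71 Fz -0.78  rad 0.0286 tan 0.0029 z 0.0979 yaw -15.3
```

>>> servo_tool(
  steps=[0.022,0.0003,-0.0028,0,0,0,0.1],
)

```text
t: 8.75
tool_pos: [0.4423, 0.0715, 0.0979]
eef_rot: [-180.0, -0.1, -21.0]
wrist_force: [1.6, -3.1, 0.3]
finger_gap: 0.255
```

```bash
python3 -c "
from h import *
feel('d')"
```

```text
t 8.75 Fres 2.32 Frad -2.59 Fz 0.34  rad 0.0287 tan 0.0028 z 0.0979 yaw -21.0
```

>>> servo_tool(
  steps=[0.022,0.0003,-0.0028,0,0,0,0.1],
)

```text
t: 8.88
tool_pos: [0.4436, 0.0739, 0.0979]
eef_rot: [-180.0, -0.1, -26.7]
wrist_force: [1.6, -3.9, -0.8]
finger_gap: 0.258
```

```bash
python3 -c "
from h import *
feel('d')"
```

```text
t 8.88 Fres 2.76 Frad -3.18 Fz -0.82  rad 0.0288 tan 0.0026 z 0.0979 yaw -26.7
```

>>> servo_tool(
  steps=[0.022,0.0003,-0.0028,0,0,0,0.1],
)

```text
t: 9.0
tool_pos: [0.445, 0.0761, 0.0979]
eef_rot: [-180.0, -0.1, -32.5]
wrist_force: [0.3, -4.4, 0.4]
finger_gap: 0.256
```

```bash
python3 -c "
from h import *
feel('d')"
```

```text
t 9.00 Fres 3.56 Frad -2.58 Fz 0.41  rad 0.0289 tan 0.0024 z 0.0979 yaw -32.5
```

>>> servo_tool(
  steps=[0.022,0.0002,-0.0019,0,0,0,0.07],
)

```text
t: 9.12
tool_pos: [0.4461, 0.0775, 0.0978]
eef_rot: [180.0, -0.1, -36.4]
wrist_force: [-0.6, -4.8, 0.5]
finger_gap: 0.256
```

```bash
python3 -c "
from h import *
feel('d')"
```

```text
t 9.12 Fres 4.25 Frad -2.37 Fz 0.47  rad 0.0290 tan 0.0022 z 0.0978 yaw -36.4
```

>>> servo_tool(
  steps=[0.022,0,0.005,0,0,0,0,0.022,0,0.005,-0.03,0,0,0,0.022,0,0.005,-0.053,0,0,0],
)

```text
t: 9.5
tool_pos: [0.4423, 0.0739, 0.1511]
eef_rot: [-180.0, -0.0, -36.2]
wrist_force: [0.6, 0.1, -0.1]
finger_gap: 0.257
```

```bash
python3 -c "
from h import *
feel('d');plan('a',.15)"
```

```text
t 9.50 Fres -0.43 Frad -0.40 Fz -0.10  rad 0.0299 tan -0.0028 z 0.1511 yaw -36.2
target [0.5905 0.0367] 35.2
t 9.5 p [0.4423 0.0739 0.1511] [-1.7998e+02 -1.0000e-02 -3.6230e+01] F [ 0.57  0.11 -0.1 ] gap 0.2566234856156783
row [ 0.1415 -0.0575  0.0011] [-2.0000e-04 -4.0000e-04 -1.2466e+00] [  9.3  10.5 118.9   0.   50.6 135.5]
```

>>> servo_tool(
  steps=[0.022,0.1415,-0.0575,0.001,0,0,-1.247,0.022,0.1415,-0.0575,0.001,0,0,-1.247,0.022,0.1415,-0.0575,0.001,0,0,-1.247,0.022,0.1415,-0.0575,0.001,0,0,-1.247,0.022,0.1415,-0.0575,0.001,0,0,-1.247],
)

```text
t: 10.12
tool_pos: [0.5905, 0.0361, 0.1491]
eef_rot: [-180.0, 0.0, 17.8]
wrist_force: [-0.2, -0.3, -0.5]
finger_gap: 0.257
```

```bash
python3 -c "
from h import *
plan('a',.15)"
```

```text
target [0.5905 0.0367] 35.2
t 10.125 p [0.5905 0.0361 0.1491] [-1.7999e+02  1.0000e-02  1.7820e+01] F [-0.15 -0.26 -0.53] gap 0.25662157942740704
row [ 0.0002 -0.0006 -0.0009] [-3.000e-04  1.000e-04 -3.032e-01] [  3.3  22.4 101.9   0.   55.6  75.5]
```

>>> servo_tool(
  steps=[0.022,0,0,0,0,0,-0.3,0.022,0,0,0,0,0,-0.3,0.022,0,0,0,0,0,-0.3],
)

```text
t: 10.5
tool_pos: [0.5903, 0.0364, 0.1493]
eef_rot: [-180.0, -0.0, 34.6]
wrist_force: [0.3, -0.0, 0.6]
finger_gap: 0.259
```

```bash
python3 -c "
from h import *
plan('a',.096);feel('a')"
```

```text
target [0.5905 0.0367] 35.2
t 10.5 p [0.5903 0.0364 0.1493] [-1.800e+02 -2.000e-02  3.459e+01] F [ 0.26 -0.01  0.61] gap 0.25915516926544385
row [ 0.0003 -0.0002  0.0533] [ 0.     -0.0003 -0.0105] [  3.4  22.4 102.    0.   55.6  58.8]
t 10.50 Fres -0.16 Frad 0.21 Fz 0.61  rad 0.0277 tan 0.0029 z 0.1493 yaw 34.6
```

>>> servo_tool(
  steps=[0.022,0,0,0.026,0,0,0,0.022,0,0,0.0525,0,0,0,0.022,0,0,0.0525,0,0,0],
)

```text
t: 10.88
tool_pos: [0.5888, 0.0365, 0.0948]
eef_rot: [-179.9, 0.2, 34.5]
wrist_force: [0.3, -0.2, -0.1]
finger_gap: 0.259
```

>>> servo_tool(
  steps=[0.022,-0.0003,0.0028,0,0,0,0.1],
)

```text
t: 11.0
tool_pos: [0.5918, 0.0343, 0.097]
eef_rot: [-180.0, -0.0, 28.7]
wrist_force: [-2.3, 1.6, -2.0]
finger_gap: 0.258
```

```bash
python3 -c "
from h import *
feel('a')"
```

```text
t 11.00 Fres 2.47 Frad -1.26 Fz -1.96  rad 0.0282 tan 0.0026 z 0.0970 yaw 28.7
```

>>> servo_tool(
  steps=[0.022,-0.0003,0.0028,0,0,0,0.1],
)

```text
t: 11.12
tool_pos: [0.593, 0.0317, 0.0974]
eef_rot: [-180.0, -0.0, 22.9]
wrist_force: [-1.7, 1.2, -1.2]
finger_gap: 0.254
```

```bash
python3 -c "
from h import *
feel('a')"
```

```text
t 11.12 Fres 1.79 Frad -1.06 Fz -1.18  rad 0.0284 tan 0.0025 z 0.0974 yaw 22.9
```

>>> servo_tool(
  steps=[0.022,-0.0003,0.0028,0,0,0,0.1],
)

```text
t: 11.25
tool_pos: [0.5938, 0.0291, 0.0975]
eef_rot: [-180.0, -0.0, 17.1]
wrist_force: [-1.0, 1.8, -0.5]
finger_gap: 0.261
```

```bash
python3 -c "
from h import *
feel('a')"
```

```text
t 11.25 Fres 2.05 Frad -0.46 Fz -0.46  rad 0.0285 tan 0.0025 z 0.0975 yaw 17.1
```

>>> servo_tool(
  steps=[0.022,-0.0003,0.0028,0,0,0,0.1],
)

```text
t: 11.38
tool_pos: [0.5944, 0.0263, 0.0976]
eef_rot: [-180.0, -0.0, 11.4]
wrist_force: [-1.2, 0.5, -0.7]
finger_gap: 0.253
```

```bash
python3 -c "
from h import *
feel('a')"
```

```text
t 11.38 Fres 0.69 Frad -1.09 Fz -0.67  rad 0.0286 tan 0.0025 z 0.0976 yaw 11.4
```

>>> servo_tool(
  steps=[0.022,-0.0003,0.0028,0,0,0,0.1],
)

```text
t: 11.5
tool_pos: [0.5945, 0.0235, 0.0975]
eef_rot: [-180.0, -0.0, 5.7]
wrist_force: [-1.2, 1.4, -0.2]
finger_gap: 0.254
```

```bash
python3 -c "
from h import *
feel('a')"
```

```text
t 11.50 Fres 1.49 Frad -1.02 Fz -0.22  rad 0.0286 tan 0.0023 z 0.0975 yaw 5.7
```

>>> servo_tool(
  steps=[0.022,-0.0003,0.0028,0,0,0,0.1],
)

```text
t: 11.62
tool_pos: [0.5945, 0.0208, 0.0976]
eef_rot: [-180.0, -0.0, -0.1]
wrist_force: [-1.3, 2.6, -0.3]
finger_gap: 0.257
```

```bash
python3 -c "
from h import *
feel('a')"
```

```text
t 11.62 Fres 2.64 Frad -1.32 Fz -0.26  rad 0.0286 tan 0.0022 z 0.0976 yaw -0.1
```

>>> servo_tool(
  steps=[0.022,-0.0003,0.0028,0,0,0,0.1],
)

```text
t: 11.75
tool_pos: [0.5941, 0.0181, 0.0975]
eef_rot: [-180.0, -0.0, -5.8]
wrist_force: [-2.0, 3.3, 0.8]
finger_gap: 0.257
```

```bash
python3 -c "
from h import *
feel('a')"
```

```text
t 11.75 Fres 3.09 Frad -2.30 Fz 0.84  rad 0.0286 tan 0.0021 z 0.0975 yaw -5.8
```

>>> servo_tool(
  steps=[0.022,-0.0003,0.0028,0,0,0,0.1],
)

```text
t: 11.88
tool_pos: [0.5935, 0.0155, 0.0975]
eef_rot: [-179.9, 0.0, -11.5]
wrist_force: [-1.3, 3.6, -0.2]
finger_gap: 0.255
```

```bash
python3 -c "
from h import *
feel('a')"
```

```text
t 11.88 Fres 3.26 Frad -2.03 Fz -0.16  rad 0.0285 tan 0.0019 z 0.0975 yaw -11.5
```

>>> servo_tool(
  steps=[0.022,-0.0003,0.0025,0,0,0,0.09],
)

```text
t: 12.0
tool_pos: [0.5927, 0.0132, 0.0975]
eef_rot: [-179.9, 0.0, -16.7]
wrist_force: [-1.6, 4.4, 0.6]
finger_gap: 0.262
```

```bash
python3 -c "
from h import *
feel('a')"
```

```text
t 12.00 Fres 3.80 Frad -2.81 Fz 0.56  rad 0.0285 tan 0.0017 z 0.0975 yaw -16.7
```

>>> servo_tool(
  steps=[0.022,0,0,0,0,0,0,0.022,0,0,0,0,0,0,0.022,0,0,0,0,0,0],
)

```text
t: 12.38
tool_pos: [0.5934, 0.0127, 0.0968]
eef_rot: [-180.0, -0.1, -16.4]
wrist_force: [0.7, 2.1, 1.2]
finger_gap: 0.259
```

```bash
python3 -c "
from h import *
feel('a')"
```

```text
t 12.38 Fres 2.18 Frad 0.05 Fz 1.21  rad 0.0293 tan 0.0021 z 0.0968 yaw -16.4
```

>>> servo_tool(
  steps=[0.022,0,-0.005,0,0,0,0,0.022,0,-0.005,0,0,0,0,0.022,0,-0.005,0,0,0,0],
)

```text
t: 12.75
tool_pos: [0.594, 0.0174, 0.0961]
eef_rot: [180.0, 0.0, -16.4]
wrist_force: [0.1, 0.3, -1.2]
finger_gap: 0.256
```

```bash
python3 -c "
from h import *
feel('a')
im=env.camera('top');cv2.imwrite('pics/top3.png',cv2.resize(im[180:300,235:365],None,fx=5,fy=5,interpolation=cv2.INTER_CUBIC))
feel('a')"
```

```text
t 12.75 Fres 0.27 Frad -0.02 Fz -1.23  rad 0.0286 tan -0.0026 z 0.0961 yaw -16.4
t 12.80 Fres -0.46 Frad -0.65 Fz 0.05  rad 0.0286 tan -0.0026 z 0.0961 yaw -16.4
```

View pics/top3.png

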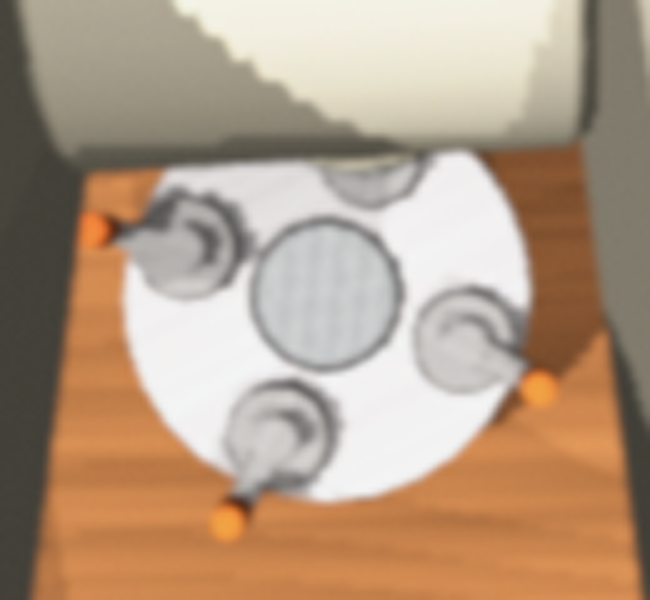

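```bash
python3 -c "
from h import *
for s,p in (('b',(97,230)),('d',(230,520)),('c',(540,387))):
    X=ray('top',np.array([235,180])+(np.array(p)+.5)/5-.5,.1174)[:2]-CR[s][0];print(s,np.degrees(np.arctan2(X[1],X[0]))%360,np.hypot(*X))"
```

```text
b 73.00970553872142 0.026611168367267762
d 149.17466480463983 0.02690039061609325
c 241.14842626066599 0.027492144779236154
```

>>> servo_tool(
  steps=[0.022,0,0.005,0.0,0,0,0,0.022,-0.0003,0.0075,0,0,0,0.09,0.022,-0.0008,0.01,0,0,0,0.18],
)

```text
t: 13.18
tool_pos: [0.5905, 0.0087, 0.0962]
eef_rot: [-179.9, 0.0, -26.9]
wrist_force: [1.0, 5.3, -0.6]
finger_gap: 0.256
```

```bash
python3 -c "
from h import *
feel('a')"
```

```text
t 13.18 Fres 5.16 Frad -1.52 Fz -0.64  rad 0.0284 tan 0.0016 z 0.0962 yaw -26.9
```

Consistent angles. Continue a.

>>> servo_tool(
  steps=[0.022,-0.0003,0.0025,0,0,0,0.09,0.022,-0.0009,0.005,0,0,0,0.18],
)

```text
t: 13.42
tool_pos: [0.5877, 0.0049, 0.0962]
eef_rot: [-179.9, 0.0, -37.3]
wrist_force: [1.5, 9.1, -0.7]
finger_gap: 0.26
```

```bash
python3 -c "
from h import *
feel('a')"
```

```text
t 13.43 Fres 8.14 Frad -4.36 Fz -0.67  rad 0.0284 tan 0.0012 z 0.0962 yaw -37.3
```

>>> servo_tool(
  steps=[0.022,-0.0003,0.0025,0,0,0,0.09],
)

```text
t: 13.55
tool_pos: [0.586, 0.0032, 0.0962]
eef_rot: [-179.9, 0.0, -42.4]
wrist_force: [1.8, 9.3, -2.7]
finger_gap: 0.255
```

```bash
python3 -c "
from h import *
feel('a')"
```

```text
t 13.55 Fres 8.06 Frad -4.89 Fz -2.71  rad 0.0283 tan 0.0011 z 0.0962 yaw -42.4
```

>>> servo_tool(
  steps=[0.022,-0.0003,0.0025,0,0,0,0.09],
)

```text
t: 13.68
tool_pos: [0.5843, 0.0017, 0.0962]
eef_rot: [-179.9, 0.0, -47.6]
wrist_force: [2.5, 8.3, -2.1]
finger_gap: 0.257
```

```bash
python3 -c "
from h import *
feel('a')"
```

```text
t 13.68 Fres 7.49 Frad -4.47 Fz -2.14  rad 0.0282 tan 0.0008 z 0.0962 yaw -47.6
```

```bash
python3 -c "
from h import *
im=env.camera('side');cv2.imwrite('pics/side4.png',cv2.resize(im[130:260,300:430],None,fx=5,fy=5,interpolation=cv2.INTER_CUBIC))
feel('a')"
```

```text
t 13.72 Fres 6.23 Frad -2.65 Fz -1.94  rad 0.0282 tan 0.0010 z 0.0962 yaw -47.8
```

View pics/side4.png

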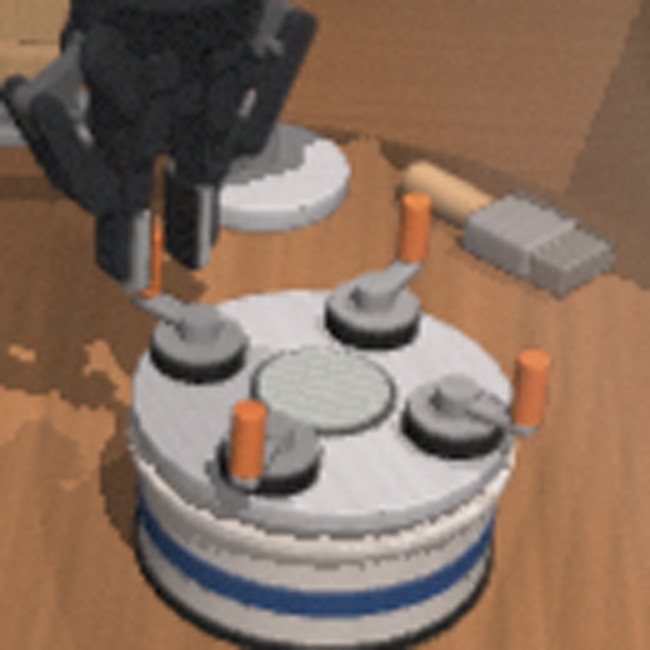

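```bash
python3 -c "
from h import *
for al in range(-60,11,10):
    S=CR['a'][0];a=np.radians(al);X=np.r_[S+.028*np.array([np.cos(a),np.sin(a)]),.0904]
    print(al,((proj('side',X)[0]-[300,130]+.5)*5-.5).round(0))"
```

```text
-60 [165. 282.]
-50 [155. 285.]
-40 [145. 289.]
-30 [137. 294.]
-20 [130. 300.]
-10 [126. 306.]
0 [123. 313.]
10 [123. 320.]
```

>>> servo_tool(
  steps=[0.022,-0.0003,0.0025,0,0,0,0.09],
)

```text
t: 13.85
tool_pos: [0.5826, 0.0002, 0.0963]
eef_rot: [-179.8, 0.0, -52.7]
wrist_force: [3.0, 9.5, -3.1]
finger_gap: 0.255
```

```bash
python3 -c "
from h import *
feel('a');print(env.get_state()['ft_torque'])"
```

```text
t 13.85 Fres 8.18 Frad -5.76 Fz -3.13  rad 0.0283 tan 0.0005 z 0.0963 yaw -52.7
[ 1.48587382 -0.57124889  0.02961406]
```

>>> servo_tool(
  steps=[0.022,-0.0003,0.0025,0,0,0,0.09],
)

```text
t: 13.98
tool_pos: [0.5805, -0.001, 0.0963]
eef_rot: [-179.8, 0.0, -57.9]
wrist_force: [4.8, 10.9, -4.0]
finger_gap: 0.257
```

```bash
python3 -c "
from h import *
feel('a');print(env.get_state()['ft_torque'])"
```

```text
t 13.97 Fres 9.91 Frad -6.67 Fz -3.98  rad 0.0282 tan 0.0004 z 0.0963 yaw -57.9
[ 1.72999993 -0.78758698  0.03575872]
```

>>> servo_tool(
  steps=[0.022,0,-0.006,0,0,0,0,0.022,0,-0.006,-0.03,0,0,0,0.022,0,-0.006,-0.055,0,0,0],
)

```text
t: 14.35
tool_pos: [0.5847, 0.0007, 0.1518]
eef_rot: [180.0, -0.0, -57.6]
wrist_force: [-0.1, -0.7, 0.6]
finger_gap: 0.256
```

```bash
python3 -c "
from h import *
feel('a');plan('d',.15,.0035,np.radians(149.1))"
```

```text
t 14.35 Fres -0.47 Frad 0.53 Fz 0.62  rad 0.0290 tan -0.0039 z 0.1518 yaw -57.6
target [0.4459 0.076 ] 329.1
t 14.35 p [0.5847 0.0007 0.1518] [179.96  -0.   -57.61] F [-0.11 -0.7   0.62] gap 0.2563781016975765
row [-0.1379  0.0769  0.0019] [ 7.000e-04  1.000e-04 -4.662e-01] [-1.000e-01  2.170e+01  1.027e+02 -0.000e+00  5.570e+01  1.476e+02]
```

>>> servo_tool(
  steps=[0.022,-0.138,0.077,0.0,0,0,-0.9,0.022,-0.138,0.077,0.0,0,0,-0.9,0.022,-0.138,0.077,0,0,0,-0.9,0.022,-0.138,0.077,0,0,0,-0.9,0.022,-0.138,0.077,0,0,0,-0.9],
)

```text
t: 14.98
tool_pos: [0.4457, 0.0765, 0.1515]
eef_rot: [180.0, -0.0, -5.7]
wrist_force: [-0.9, -0.2, -0.6]
finger_gap: 0.256
```

>>> servo_tool(
  steps=[0.022,0,0,0.0,0,0,-0.9,0.022,0,0,0,0,0,-0.9,0.022,0,0,0,0,0,-0.9,0.022,0,0,0,0,0,-0.9,0.022,0,0,0,0,0,-0.9],
)

```text
t: 15.6
tool_pos: [0.4459, 0.0762, 0.1513]
eef_rot: [180.0, 0.0, 45.8]
wrist_force: [0.4, -0.1, -0.3]
finger_gap: 0.258
```

>>> servo_tool(
  steps=[0.022,0,0,0.0,0,0,-0.9,0.022,0,0,0,0,0,-0.9,0.022,0,0,0,0,0,-0.9,0.022,0,0,0,0,0,-0.9,0.022,0,0,0,0,0,-0.9],
)

```text
t: 16.23
tool_pos: [0.446, 0.0762, 0.1513]
eef_rot: [-180.0, 0.0, 97.4]
wrist_force: [0.1, -0.8, -1.1]
finger_gap: 0.256
```

```bash
sed -i "s/('d',.8867,1)/('d',.8867,0)/" h.py; python3 -c "
from h import *
plan('d',.15,.0035,np.radians(149.1))"
```

```text
target [0.4459 0.076 ] 149.1
t 16.225 p [0.446  0.0762 0.1513] [-1.80e+02  2.00e-02  9.74e+01] F [ 0.08 -0.83 -1.13] gap 0.2558161069412176
row [-0.0002 -0.0001  0.0013] [-2.000e-04  3.000e-04 -9.024e-01] [  9.5  10.8 118.4  -0.   50.8   2.1]
```

>>> servo_tool(
  steps=[0.022,0,0,0.001,0,0,-0.9,0.022,0,0,0.001,0,0,-0.9,0.022,0,0,0.001,0,0,-0.9,0.022,0,0,0.001,0,0,-0.9,0.022,0,0,0.001,0,0,-0.9],
)

```text
t: 16.85
tool_pos: [0.446, 0.0762, 0.1503]
eef_rot: [-180.0, 0.0, 149.0]
wrist_force: [-0.4, 0.5, -0.7]
finger_gap: 0.257
```

>>> servo_tool(
  steps=[0.022,0,0,0,0,0,0,0.022,0,0,0,0,0,0],
)

```text
t: 17.1
tool_pos: [0.4459, 0.0763, 0.1502]
eef_rot: [-180.0, 0.0, 148.4]
wrist_force: [0.5, -0.3, 0.3]
finger_gap: 0.259
```

```bash
python3 -c "
from h import *
plan('d',.096,.0035,np.radians(149.1));feel('d')"
```

```text
target [0.4459 0.076 ] 149.1
t 17.1 p [0.4459 0.0763 0.1502] [-179.99    0.    148.42] F [ 0.51 -0.31  0.32] gap 0.2589373307313318
row [-0.0002 -0.0003  0.0542] [-0.0001  0.0001 -0.0119] [  9.5  10.9 118.5  -0.   50.6 -48.9]
t 17.10 Fres -0.01 Frad -0.60 Fz 0.32  rad 0.0283 tan 0.0035 z 0.1502 yaw 148.4
```

>>> servo_tool(
  steps=[0.022,0,0,0.027,0,0,0,0.022,0,0,0.054,0,0,0,0.022,0,0,0.054,0,0,0],
)

```text
t: 17.48
tool_pos: [0.4445, 0.0762, 0.0949]
eef_rot: [-179.9, -0.2, 148.5]
wrist_force: [-0.1, 0.1, 0.8]
finger_gap: 0.256
```

>>> servo_tool(
  steps=[0.022,-0.0004,0.0025,0,0,0,0.09,0.022,-0.0011,0.005,0,0,0,0.18,0.022,-0.0019,0.0074,0,0,0,0.27],
)

```text
t: 17.85
tool_pos: [0.4503, 0.0809, 0.0967]
eef_rot: [-179.8, -0.0, 132.9]
wrist_force: [-2.4, -8.4, -3.4]
finger_gap: 0.26
```

```bash
cat >> h.py <<'E'
def mom(s):
    st=env.get_state();yaw=np.radians(st['eef_rot'][2]);fl=CR[s][2];al=yaw-np.pi*fl
    cw=np.array([np.sin(al),-np.cos(al)]);r=np.array([np.cos(al),np.sin(al)]);F=-st['wrist_force'][:2];d=st['tool_pos'][:2]-CR[s][0]
    tc=d@cw-st['finger_gap']*.0854/2;tp=tc+.006
    print('   M %.3f crank %.1f deg'%(.028*(F@cw)-tc*(F@r),np.degrees(al-tp/.028)))
E
python3 -c "
from h import *
feel('d');mom('d')"
```

```text
t 17.85 Fres 7.48 Frad -4.45 Fz -3.38  rad 0.0285 tan 0.0022 z 0.0967 yaw 132.9
   M 0.249 crank 138.9 deg
```

>>> servo_tool(
  steps=[0.022,-0.0003,0.0025,0,0,0,0.09],
)

```text
t: 17.98
tool_pos: [0.4522, 0.0823, 0.0967]
eef_rot: [-179.8, -0.0, 127.8]
wrist_force: [-3.2, -6.7, -2.7]
finger_gap: 0.255
```

```bash
python3 -c "
from h import *
feel('d');mom('d')"
```

```text
t 17.98 Fres 6.60 Frad -3.33 Fz -2.68  rad 0.0285 tan 0.0019 z 0.0967 yaw 127.8
   M 0.214 crank 133.8 deg
```

>>> servo_tool(
  steps=[0.022,-0.0003,0.0025,0,0,0,0.09],
)

```text
t: 18.1
tool_pos: [0.4541, 0.0835, 0.0966]
eef_rot: [-179.8, 0.0, 122.6]
wrist_force: [-3.4, -6.3, -1.3]
finger_gap: 0.256
```

```bash
python3 -c "
from h import *
feel('d');mom('d')"
```

```text
t 18.10 Fres 6.20 Frad -3.47 Fz -1.28  rad 0.0285 tan 0.0016 z 0.0966 yaw 122.6
   M 0.206 crank 129.4 deg
```

>>> servo_tool(
  steps=[0.022,-0.0003,0.0025,0,0,0,0.09],
)

```text
t: 18.23
tool_pos: [0.4562, 0.0845, 0.0966]
eef_rot: [-179.8, 0.0, 117.5]
wrist_force: [-5.0, -7.0, -0.4]
finger_gap: 0.259
```

```bash
python3 -c "
from h import *
feel('d');mom('d')"
```

```text
t 18.23 Fres 7.69 Frad -3.93 Fz -0.36  rad 0.0285 tan 0.0013 z 0.0966 yaw 117.5
   M 0.254 crank 125.1 deg
```

>>> servo_tool(
  steps=[0.022,-0.0003,0.0025,0,0,0,0.09],
)

```text
t: 18.35
tool_pos: [0.4582, 0.0853, 0.0965]
eef_rot: [-179.7, 0.0, 112.3]
wrist_force: [-6.1, -9.2, 0.0]
finger_gap: 0.258
```

```bash
python3 -c "
from h import *
feel('d');mom('d')"
```

```text
t 18.35 Fres 9.18 Frad -6.22 Fz 0.05  rad 0.0285 tan 0.0009 z 0.0965 yaw 112.3
   M 0.320 crank 120.6 deg
```

>>> servo_tool(
  steps=[0.022,-0.0002,0.0017,0,0,0,0.06],
)

```text
t: 18.48
tool_pos: [0.4601, 0.086, 0.0966]
eef_rot: [-179.8, 0.0, 108.9]
wrist_force: [-5.0, -6.3, -0.6]
finger_gap: 0.259
```

```bash
python3 -c "
from h import *
feel('d');mom('d')"
```

```text
t 18.48 Fres 6.76 Frad -4.39 Fz -0.63  rad 0.0286 tan 0.0012 z 0.0966 yaw 108.9
   M 0.232 crank 116.7 deg
```

>>> servo_tool(
  steps=[0.022,-0.0003,0.0022,0,0,0,0.08],
)

```text
t: 18.6
tool_pos: [0.4616, 0.0862, 0.0965]
eef_rot: [-179.7, 0.1, 104.3]
wrist_force: [-7.1, -9.3, 1.3]
finger_gap: 0.255
```

```bash
python3 -c "
from h import *
feel('d');mom('d')"
```

```text
t 18.60 Fres 9.20 Frad -7.21 Fz 1.33  rad 0.0284 tan 0.0005 z 0.0965 yaw 104.3
   M 0.333 crank 113.3 deg
```

>>> servo_tool(
  steps=[0.022,0,-0.006,0,0,0,0,0.022,0,-0.006,-0.03,0,0,0,0.022,0,-0.006,-0.055,0,0,0],
)

```text
t: 18.98
tool_pos: [0.4585, 0.0862, 0.1529]
eef_rot: [179.9, -0.0, 104.5]
wrist_force: [0.5, 0.1, 0.6]
finger_gap: 0.257
```

```bash
python3 -c "
from h import *
feel('d');plan('b',.15,.003,np.radians(74))
im=env.camera('top');cv2.imwrite('pics/top5.png',cv2.resize(im[180:300,235:365],None,fx=5,fy=5,interpolation=cv2.INTER_CUBIC))
im=env.camera('side');cv2.imwrite('pics/side5.png',cv2.resize(im[150:270,305:435],None,fx=5,fy=5,interpolation=cv2.INTER_CUBIC))
"
```

```text
t 18.98 Fres -0.51 Frad -0.02 Fz 0.64  rad 0.0291 tan -0.0024 z 0.1529 yaw 104.5
target [0.5454 0.1158] 74.0
t 18.975 p [0.4585 0.0862 0.1529] [ 1.7992e+02 -1.0000e-02  1.0449e+02] F [0.49 0.11 0.64] gap 0.2567430647967029
row [0.0069 0.0915 0.0031] [ 1.300e-03 -5.000e-04  5.321e-01] [ 10.5  11.8 116.8   0.   51.3  -4. ]
```

View pics/top5.png

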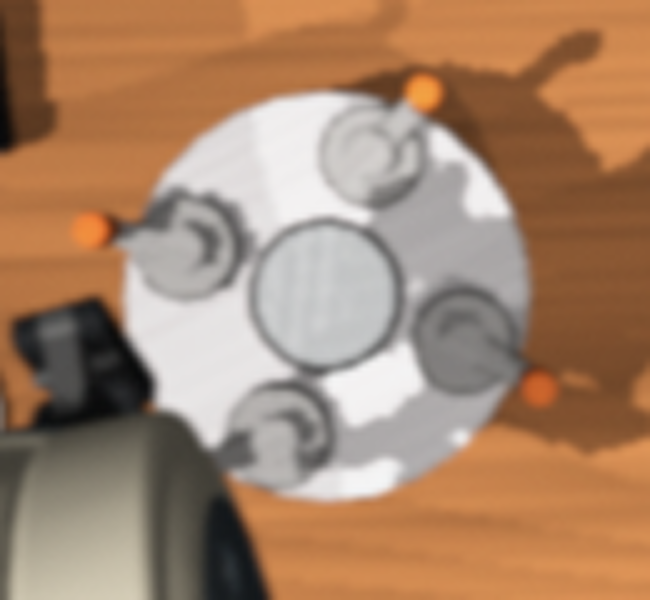

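View pics/side5.png

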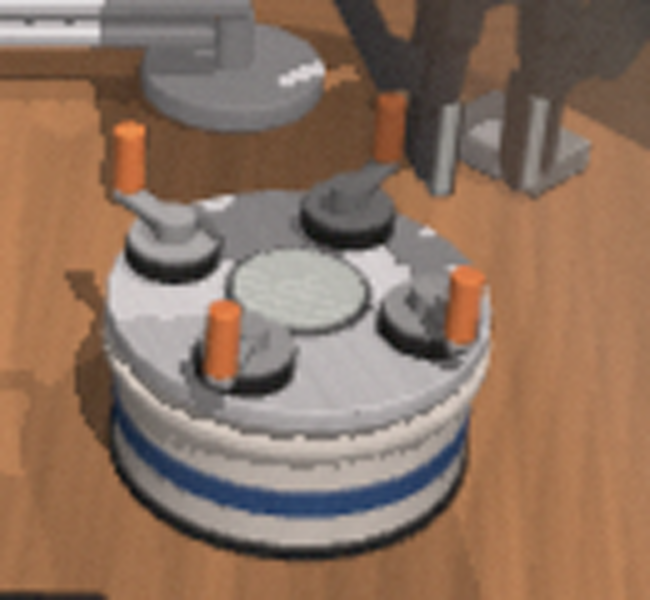

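```bash
python3 -c "
from h import *
for s,p in (('a',(424,92)),('b',(94,230)),('c',(540,387))):
    X=ray('top',np.array([235,180])+(np.array(p)+.5)/5-.5,.1174)[:2]-CR[s][0];print(s,np.degrees(np.arctan2(X[1],X[0]))%360-360,np.hypot(*X))
for s,p in (('d',(465,275)),('a',(130,130)),('b',(224,307))):
    X=ray('side',np.array([305,150])+(np.array(p)+.5)/5-.5,.1174)[:2]-CR[s][0];print(s,np.degrees(np.arctan2(X[1],X[0]))%360,np.hypot(*X))"
```

```text
a -44.65226963735148 0.027870338575006405
b -286.4343608908463 0.027592833400404002
c -118.85157373933401 0.027492144779236154
d 109.24420027167841 0.029198195012746907
a 314.22677151902815 0.026092121119515053
b 76.36304852005142 0.027281904543516672
```

>>> servo_tool(
  steps=[0.022,0.007,0.0915,0.002,0,0,0.532,0.022,0.007,0.0915,0.002,0,0,0.532,0.022,0.007,0.0915,0.002,0,0,0.532,0.022,0.007,0.0915,0.002,0,0,0.532,0.022,0.007,0.0915,0.002,0,0,0.532],
)

```text
t: 19.7
tool_pos: [0.5445, 0.1155, 0.1491]
eef_rot: [-180.0, 0.0, 74.2]
wrist_force: [-0.0, 0.7, -0.2]
finger_gap: 0.262
```

```bash
python3 -c "
from h import *
plan('b',.096,.003,np.radians(74));feel('b')"
```

```text
target [0.5454 0.1158] 74.0
t 19.7 p [0.5445 0.1155 0.1491] [-1.7998e+02  1.0000e-02  7.4190e+01] F [-0.02  0.7  -0.19] gap 0.2624106520111206
row [0.0005 0.0008 0.0531] [-0.0003  0.0001  0.0032] [ 11.8  19.6 106.3   0.   54.1  27.6]
t 19.70 Fres 0.21 Frad 0.66 Fz -0.19  rad 0.0275 tan 0.0024 z 0.1491 yaw 74.2
```

>>> servo_tool(
  steps=[0.022,0.0003,0,0.027,0,0,0,0.022,0.0003,0,0.053,0,0,0,0.022,0.0003,0,0.053,0,0,0],
)

```text
t: 20.08
tool_pos: [0.5434, 0.1155, 0.0949]
eef_rot: [-179.8, 0.1, 74.1]
wrist_force: [-0.0, 0.2, -0.2]
finger_gap: 0.26
```

>>> servo_tool(
  steps=[0.022,-0.0004,0.0025,0,0,0,0.09,0.022,-0.001,0.005,0,0,0,0.18],
)

```text
t: 20.32
tool_pos: [0.5481, 0.1136, 0.0968]
eef_rot: [-179.8, 0.1, 63.6]
wrist_force: [-5.7, 2.6, -0.6]
finger_gap: 0.257
```

```bash
python3 -c "
from h import *
feel('b');mom('b')"
```

```text
t 20.32 Fres 6.28 Frad -0.20 Fz -0.63  rad 0.0274 tan 0.0013 z 0.0968 yaw 63.6
   M 0.178 crank 71.1 deg
```

>>> servo_tool(
  steps=[0.022,-0.0003,0.0025,0,0,0,0.09],
)

```text
t: 20.45
tool_pos: [0.55, 0.1124, 0.0968]
eef_rot: [-179.8, 0.1, 58.4]
wrist_force: [-6.4, 3.4, 0.1]
finger_gap: 0.256
```

```bash
python3 -c "
from h import *
feel('b');mom('b')"
```

```text
t 20.45 Fres 7.27 Frad -0.45 Fz 0.06  rad 0.0273 tan 0.0011 z 0.0968 yaw 58.4
   M 0.208 crank 66.4 deg
```

>>> servo_tool(
  steps=[0.022,-0.0003,0.0025,0,0,0,0.09],
)

```text
t: 20.58
tool_pos: [0.5518, 0.111, 0.0968]
eef_rot: [-179.8, 0.1, 53.3]
wrist_force: [-6.6, 3.9, 0.1]
finger_gap: 0.256
```

```bash
python3 -c "
from h import *
feel('b');mom('b')"
```

```text
t 20.57 Fres 7.68 Frad -0.81 Fz 0.05  rad 0.0272 tan 0.0009 z 0.0968 yaw 53.3
   M 0.223 crank 61.6 deg
```

>>> servo_tool(
  steps=[0.022,-0.0003,0.0025,0,0,0,0.09],
)

```text
t: 20.7
tool_pos: [0.5535, 0.1093, 0.0968]
eef_rot: [-179.8, 0.1, 48.1]
wrist_force: [-5.8, 2.7, 0.2]
finger_gap: 0.256
```

```bash
python3 -c "
from h import *
feel('b');mom('b')"
```

```text
t 20.70 Fres 6.06 Frad -1.88 Fz 0.19  rad 0.0271 tan 0.0008 z 0.0968 yaw 48.1
   M 0.189 crank 56.6 deg
```

>>> servo_tool(
  steps=[0.022,-0.0003,0.0025,0,0,0,0.09],
)

```text
t: 20.82
tool_pos: [0.555, 0.1076, 0.0969]
eef_rot: [-179.8, 0.1, 42.9]
wrist_force: [-7.4, 4.7, 1.3]
finger_gap: 0.255
```

```bash
python3 -c "
from h import *
feel('b');mom('b')"
```

```text
t 20.82 Fres 8.47 Frad -2.24 Fz 1.27  rad 0.0270 tan 0.0007 z 0.0969 yaw 42.9
   M 0.260 crank 51.5 deg
```

>>> servo_tool(
  steps=[0.022,-0.0003,0.0025,0,0,0,0.09],
)

```text
t: 20.95
tool_pos: [0.5564, 0.1057, 0.0969]
eef_rot: [-179.8, 0.2, 37.8]
wrist_force: [-6.5, 5.9, 1.7]
finger_gap: 0.254
```

```bash
python3 -c "
from h import *
feel('b');mom('b')"
```

```text
t 20.95 Fres 8.64 Frad -1.53 Fz 1.75  rad 0.0269 tan 0.0005 z 0.0969 yaw 37.8
   M 0.258 crank 46.6 deg
```

>>> servo_tool(
  steps=[0.022,-0.0003,0.0025,0,0,0,0.09],
)

```text
t: 21.08
tool_pos: [0.5577, 0.1037, 0.0969]
eef_rot: [-179.8, 0.2, 32.6]
wrist_force: [-10.1, 7.8, 1.7]
finger_gap: 0.256
```

```bash
python3 -c "
from h import *
feel('b');mom('b')"
```

```text
t 21.07 Fres 12.00 Frad -4.31 Fz 1.66  rad 0.0268 tan 0.0006 z 0.0969 yaw 32.6
   M 0.381 crank 41.5 deg
```

>>> servo_tool(
  steps=[0.022,0,-0.006,0,0,0,0,0.022,0,-0.006,-0.03,0,0,0,0.022,0,-0.006,-0.055,0,0,0],
)

```text
t: 21.45
tool_pos: [0.5572, 0.1081, 0.1531]
eef_rot: [180.0, -0.1, 32.9]
wrist_force: [-0.4, 0.8, 0.7]
finger_gap: 0.255
```

```bash
python3 -c "
from h import *
feel('b');plan('c',.15,.003,np.radians(240.5))
"
```

```text
t 21.45 Fres 0.87 Frad 0.04 Fz 0.74  rad 0.0288 tan -0.0033 z 0.1531 yaw 32.9
target [ 0.4828 -0.031 ] 60.5
t 21.45 p [0.5572 0.1081 0.1531] [ 1.7996e+02 -8.0000e-02  3.2860e+01] F [-0.44  0.75  0.74] gap 0.25483752964323353
row [-0.1379  0.0764  0.003 ] [ 0.0011 -0.0012 -0.4824] [ 10.8  20.2 104.9  -0.   54.9  68. ]
```

>>> servo_tool(
  steps=[0.022,-0.138,0.0765,0.002,0,0,-0.482,0.022,-0.138,0.0765,0.002,0,0,-0.482,0.022,-0.138,0.0765,0.002,0,0,-0.482,0.022,-0.138,0.0765,0.002,0,0,-0.482,0.022,-0.138,0.0765,0.002,0,0,-0.482],
)

```text
t: 22.08
tool_pos: [0.483, -0.031, 0.1502]
eef_rot: [179.9, -0.1, 60.3]
wrist_force: [-0.0, -1.2, -0.4]
finger_gap: 0.257
```

>>> servo_tool(
  steps=[0.022,0,0,0,0,0,0,0.022,0,0,0,0,0,0],
)

```text
t: 22.32
tool_pos: [0.4824, -0.0304, 0.1492]
eef_rot: [180.0, -0.0, 60.4]
wrist_force: [-0.3, 0.6, -0.8]
finger_gap: 0.256
```

```bash
python3 -c "
from h import *
plan('c',.096,.003,np.radians(240.5));feel('c')
"
```

```text
target [ 0.4828 -0.031 ] 60.5
t 22.325 p [ 0.4824 -0.0304  0.1492] [ 1.7999e+02 -1.0000e-02  6.0410e+01] F [-0.28  0.58 -0.84] gap 0.256139499114716
row [-0.0003  0.0006  0.0532] [ 0.0002 -0.0001 -0.0016] [ -3.8  13.6 115.    0.   51.4  25.8]
t 22.32 Fres -0.53 Frad -0.37 Fz -0.84  rad 0.0277 tan 0.0036 z 0.1492 yaw 60.4
```

>>> servo_tool(
  steps=[0.022,0,0.0005,0.027,0,0,0,0.022,0,0.0005,0.053,0,0,0,0.022,0,0.0005,0.053,0,0,0],
)

```text
t: 22.7
tool_pos: [0.4812, -0.0308, 0.0948]
eef_rot: [-179.8, 0.1, 60.4]
wrist_force: [-0.1, 0.6, 1.0]
finger_gap: 0.262
```

>>> servo_tool(
  steps=[0.022,0.0004,-0.0025,0,0,0,0.09,0.022,0.001,-0.005,0,0,0,0.18],
)

```text
t: 22.95
tool_pos: [0.4802, -0.0281, 0.0973]
eef_rot: [179.8, -0.1, 49.9]
wrist_force: [4.2, -3.8, -4.9]
finger_gap: 0.258
```

```bash
python3 -c "
from h import *
feel('c');mom('c')"
```

```text
t 22.95 Fres 5.72 Frad 0.20 Fz -4.86  rad 0.0275 tan 0.0016 z 0.0973 yaw 49.9
   M 0.158 crank -123.2 deg
```

>>> servo_tool(
  steps=[0.022,0.0003,-0.0025,0,0,0,0.09,0.022,0.0009,-0.005,0,0,0,0.18],
)

```text
t: 23.2
tool_pos: [0.4774, -0.0246, 0.0975]
eef_rot: [179.8, -0.1, 39.6]
wrist_force: [4.9, -6.1, -4.2]
finger_gap: 0.255
```

```bash
python3 -c "
from h import *
feel('c');mom('c')"
```

```text
t 23.20 Fres 7.85 Frad 0.10 Fz -4.23  rad 0.0273 tan 0.0012 z 0.0975 yaw 39.6
   M 0.219 crank -132.8 deg
```

>>> servo_tool(
  steps=[0.022,0.0003,-0.0025,0,0,0,0.09],
)

```text
t: 23.32
tool_pos: [0.476, -0.0226, 0.0975]
eef_rot: [179.8, -0.1, 34.5]
wrist_force: [5.4, -7.6, -4.7]
finger_gap: 0.258
```

```bash
python3 -c "
from h import *
feel('c');mom('c')"
```

```text
t 23.32 Fres 9.30 Frad -0.13 Fz -4.68  rad 0.0273 tan 0.0011 z 0.0975 yaw 34.5
   M 0.262 crank -137.7 deg
```

>>> servo_tool(
  steps=[0.022,0.0003,-0.0025,0,0,0,0.09],
)

```text
t: 23.45
tool_pos: [0.4749, -0.0206, 0.0975]
eef_rot: [179.8, -0.1, 29.3]
wrist_force: [4.6, -8.8, -4.1]
finger_gap: 0.258
```

```bash
python3 -c "
from h import *
feel('c');mom('c')"
```

```text
t 23.45 Fres 9.91 Frad 0.26 Fz -4.08  rad 0.0274 tan 0.0010 z 0.0975 yaw 29.3
   M 0.275 crank -142.6 deg
```

>>> servo_tool(
  steps=[0.022,0.0003,-0.0025,0,0,0,0.09],
)

```text
t: 23.58
tool_pos: [0.4738, -0.0184, 0.0975]
eef_rot: [179.8, -0.1, 24.2]
wrist_force: [3.4, -10.2, -4.3]
finger_gap: 0.258
```

```bash
python3 -c "
from h import *
feel('c');mom('c')"
```

```text
t 23.57 Fres 10.75 Frad 1.08 Fz -4.27  rad 0.0274 tan 0.0010 z 0.0975 yaw 24.2
   M 0.290 crank -147.6 deg
```

>>> servo_tool(
  steps=[0.022,0.0003,-0.0025,0,0,0,0.09],
)

```text
t: 23.7
tool_pos: [0.4729, -0.016, 0.0975]
eef_rot: [179.8, -0.1, 19.0]
wrist_force: [4.1, -11.5, -4.6]
finger_gap: 0.259
```

```bash
python3 -c "
from h import *
feel('c');mom('c')"
```

```text
t 23.70 Fres 12.18 Frad -0.13 Fz -4.62  rad 0.0275 tan 0.0010 z 0.0975 yaw 19.0
   M 0.342 crank -152.8 deg
```

>>> servo_tool(
  steps=[0.022,0,0.006,0,0,0,0,0.022,0,0.006,-0.03,0,0,0,0.022,0,0.006,-0.07,0,0,0,0.022,0,0.006,-0.11,0,0,0,0.022,0,0.006,-0.11,0,0,0],
)

```text
t: 24.32
tool_pos: [0.4753, -0.0207, 0.2099]
eef_rot: [179.9, -0.3, 19.2]
wrist_force: [-0.5, -0.3, 0.3]
finger_gap: 0.257
```

```bash
python3 -c "
from h import *
feel('c')
cv2.imwrite('pics/side9.png',env.camera('side'));cv2.imwrite('pics/top9.png',env.camera('top'))"
```

```text
t 24.32 Fres 0.08 Frad 0.57 Fz 0.34  rad 0.0267 tan -0.0041 z 0.2099 yaw 19.2
```

View pics/side9.png

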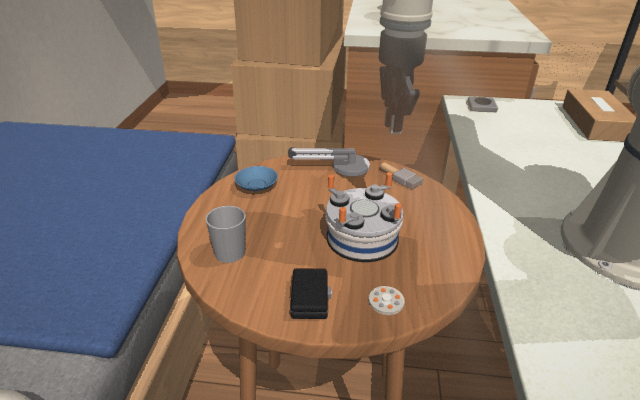

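>>> servo_tool(
  steps=[0.022,0,0,0,0,0,0,0.022,0,0,0,0,0,0],
)

```text
t: 24.68
tool_pos: [0.4724, -0.0207, 0.2053]
eef_rot: [-180.0, 0.1, 19.1]
wrist_force: [-0.2, -0.3, -0.3]
finger_gap: 0.255
```

```bash
python3 -c "
from h import *
print(env.job_done(),env.get_state()['t'])"
```

```text
the job is handed in; nothing more can be done
the job is handed in; nothing more can be done
```

I tightened all four screws in two crisscross passes and handed the job in at about 25 s of the 72 s allowed; no verdict was reported. I labelled the screws a, b, d, c going counter-clockwise, so the opposite pairs are a–d and b–c.

| Pass | Order | Moment felt when I stopped (N m) |
|---|---|---|
| Snug | b, c, d, a | about 0.19, 0.13, 0.13, 0.12 |
| Firm | a, d, b, c | about 0.35, 0.33, 0.38, 0.34 |

- **Snug stage:** before the firm pass I held still, then backed off for about 0.4 s. I judged all four to be inside the 2 to 13 N window then. Screw b was the tightest of them.
- **Last look:** the final side picture shows the gripper clear of the jar and the case, wheel, cup, dish, lamp and brush where they were. I judged that by eye.

**What did not agree:**
- **Noise:** the force readings scattered by about 1 N (±0.03 N m). Screw b's last few readings, taken together, suggest about 0.32 rather than 0.38, and screw a's also suggest about 0.32.
- **Stiffness:** the cranks turned further than the stated 0.5 N m per rad predicts (I felt about 0.3 to 0.4). If the stated figure is right, the angles would put the clamping at up to about 30 to 37 N, against about 20 to 22 N by feel. Both are inside the 13 to 42 N limit.
- **Margin:** if a full quarter of the force is lost on letting go, about 15 to 16 N would remain by feel, only a little above the 13 N minimum. I did not feel the screws again after the second pass.

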